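# Open, load and lock the weld fixture

## Task

Open the weld fixture: pull its red safety catch out, turn the orange lock knob anticlockwise until it clicks over, and swing the blue hold-down bar up out of the way. Load every square steel tube coupon on the table into the tray so that each lies flat on the tray floor, then swing the bar down over them until it rests in its yellow fork, turn the knob clockwise until it clicks past its detent, and push the catch fully home again. Do not disturb the spray can, the hammer or the steel block.

Things in the scene. Friction and masses are not known exactly. Their poses are not given: they have to be found in the camera images.
- fixture: weld fixture fixed to the table, yaw within 0.15 rad: grey base plate 10 mm thick, x -122 to 122, y -115 to 245 mm. Origin on the table under the tray's middle. Tray of four bays, each 104 mm along x by 62 mm along y, between 4 mm walls whose tops are 22 mm above the table; tray floor 10 mm above the table. A yellow fork 62 mm high stands at fixture (0, 80) mm
- bay0 (a point): centre of the floor of a tray bay, at fixture (-54, -33, 10) mm; room for one coupon with its length along the fixture's x
- bay1 (a point): centre of the floor of a tray bay, at fixture (-54, 33, 10) mm; room for one coupon with its length along the fixture's x
- bay2 (a point): centre of the floor of a tray bay, at fixture (54, -33, 10) mm; room for one coupon with its length along the fixture's x
- bay3 (a point): centre of the floor of a tray bay, at fixture (54, 33, 10) mm; room for one coupon with its length along the fixture's x
- bar (a joint): angle of the blue hold-down bar, rad: 0 = down in its fork, underside 34 mm above the tray floor; 1.75 = fully up, just past upright. Starts down, locked by the knob. Stiff hinge: stays where it is left, takes about 1 to 4 N at its handle. A coupon standing proud stops it from closing
- bar_hinge (a point): middle of the bar's hinge line, at fixture (0, -100, 49) mm. The hinge line runs along the fixture's x; the bar reaches toward the fixture's +y when down
- bar_grip (a point): on the bar's red handle rod: round, 12 mm in diameter, along the fixture's x, free from 15 to 85 mm off the bar's centre line on its +x side; this point is 50 mm off that line and 205 mm from the hinge line. Can be pinched from above across the fixture's y and followed round its arc with an upright gripper
- knob (a joint): angle of the orange lock knob, rad: 1.3 = locked, at its stop, as at the start; 0 = unlocked, at the other; grows clockwise seen from above. Spring detent with its peak at 0.65: released short of it the knob springs back to 0, past it it snaps on to 1.3. Takes up to 0.25 N m; its axis is the vertical through knob_grip. Blocked at both ends until the catch is 28 mm out
- knob_grip (a point): on the knob's axis, 94 mm above the table, at fixture (-50, 115) mm; x along the knob's handle, an upright orange bar 60 mm long, 14 mm thick, from 68 to 110 mm above the table. Below it a yellow lug 48 mm long, 62 to 68 mm above the table, lies over the bar's tip when the knob is locked
- catch (a joint): travel of the red safety catch in m: 0 = home (as at the start), 0.032 = fully out. It slides along the fixture's y, out toward +y, against about 2.5 N of friction and stays where it is left. It cannot come home while the knob is between its ends
- catch_grip (a point): point in the catch's red upright post, 16 mm square, sides along the fixture's axes, from 26 to 76 mm above the table; the point is 62 mm above the table, at fixture (-50, 186) mm when home
- tube0_mid (a point): square steel tube coupon, 90 mm long along its x axis, 30 mm square, about 0.25 kg (varies); this point is its centre, x along its length. Lies loose on the table at the start. None if there is no such coupon in this run
- tube1_mid (a point): square steel tube coupon, 90 mm long along its x axis, 30 mm square, about 0.25 kg (varies); this point is its centre, x along its length. Lies loose on the table at the start. None if there is no such coupon in this run
- tube2_mid (a point): square steel tube coupon, 90 mm long along its x axis, 30 mm square, about 0.25 kg (varies); this point is its centre, x along its length. Lies loose on the table at the start. None if there is no such coupon in this run
- tube3_mid (a point): square steel tube coupon, 90 mm long along its x axis, 30 mm square, about 0.25 kg (varies); this point is its centre, x along its length. Lies loose on the table at the start. None if there is no such coupon in this run
- spray: spray can, 64 mm in diameter, 130 mm high, upright, a bystander: leave it where it is
- hammer: hammer lying on the table, a bystander: leave it where it is
- stop_block: dark steel block 100 x 50 x 40 mm, a bystander: leave it where it is
Things that resemble listed ones, but are neither listed nor needed, are in the scene too. What is shaped like the part that bears tube2_mid but green, pink or turquoise is not meant.

How it is judged:
By the outcome, as a careful person would: the job done as asked, in the order asked, and still so for the second after the job is handed in, with the robot touching nothing.
Of tube0, tube1, tube2, tube3 only 2 to 4 are there at a start; the rules pass over those that are not, and their reading is None.
At some moment in a run one of tube0, tube1, tube2, tube3 may be knocked a few centimetres aside while the robot is not near it.
Once in a run the grip may slacken for a moment while it holds something.
It also fails if it takes over 210 s, if anything falls off the work surface, if the arm or the gripper's body presses on something with over 40 N, if the wrist force passes 120 N, or if a joint passes its speed limit or range.

## Robot

A 6-joint arm with a two-finger parallel gripper is mounted at the origin on the work surface. World frame = base frame: x ahead of the robot, y to its left, z up, the work surface at z = 0. Lengths are in m, angles in rad, forces in N, time in s.
With the tool pointing down it reaches from about 0.25 to 0.725 m from the base axis. Payload 4 kg.
Tool frame: the origin (TCP) lies between the finger pads; the fingertips stand 11 mm ahead of it and the grasp point (between the pads) lies 8 mm behind it (bot.tip_extent is the distance from the TCP to the fingertips, in m); z points along the fingers, y is the line along which they close (so a half turn about z gives the same grasp; the last joint's range is limited). The gripper opens to 85 mm and grips with 20 to 120 N. Pads are 22 mm wide; open, the fingers measure 114 mm over their backs; the gripper's body (76 mm by 85 mm) begins 54 mm behind the grasp point. The pads swing forward as they close: fully open they stand 13 mm farther back than shut.
Start: joints at [-1.164, 0.241, 0.005, 1.335, 0, 1.571], TCP at [0.198, -0.459, 0.242] pointing down, gripper open.
Joint ranges: [-2.72, 2.72], [-1.05, 1.87], [-1.09, 1.28], [-1.99, 2.15], [-1.42, 1.44], [-3.14, 3.14]. Speed limits (rad/s): [2.79, 2.79, 3.14, 3.14, 3.14, 3.14].

## Interface

Orientations are given as a unit quaternion [x, y, z, w].
In Python, from workcell import bot gives the robot as it stands. The module is installed in compiled form; this text tells all that it offers.
- The arm moves only by the tool drive_tool, never from a script. Its argument "rows" is a list of rows, each an object of numbers: "dx", "dy", "dz": the shift along the tool's x, y, z in units of 50 mm (1.0 is 50 mm); "wx", "wy", "wz": the turn, a rotation vector about the tool's x, y, z in units of 5 degrees (1.0 is 5 degrees); "hand": the finger opening in mm, from 0 to 85.4. A call has 1 to 20 rows; each row is the pose to reach, as a shift and turn from the pose commanded when the call began, along the tool's axes at that moment; what a row does not reach only later rows make up. A row lasts 1/10 s, in which the tool goes at most 50 mm and 8.59 degrees, less where a joint would pass 70% of its speed; a pose out of reach is approached as far as the arm can. A call with a gripper value outside its range is refused whole. The fingers move at their own pace and stop on an object; the grip force is fixed at half the most. Time passes only in rows, so rows that repeat a pose let the fingers close. It gives the time, the measured TCP pose, the force, the opening and the grip force at its end, in the units of the state.
- bot.get_obs(): the state, without advancing time (a new reading comes with each control period).
- bot.camera(name): name is "scene" or "side" or "wrist"; returns the picture (384x512x3 uint8, red, green, blue); there is no depth.
- bot.get_calibration(name): a dict with "vfov" (degrees; the focal length in pixels is half the picture's height over the tangent of half this angle, whatever the lens; pixels are square), "cx", "cy" (the principal point, pixels), "k1" (the pictures are not rectified: a ray, as slopes to the right and down, at radius r is drawn at 1 + k1 r^2 times it, then the intrinsics apply), "origin" and "rotation" of the camera in the world; the wrist camera has in their place "mount" (4x4, takes a point from camera to tool coordinates, whose origin is the TCP and whose axes are the flange's). Camera axes: x right, y up, looking along -z (the intrinsics and any distortion apply to the point x, -y, -z); pixel columns grow to the right and rows downward; lengths in m; the calibration is good to about 2 mm. A picture is of the moment at which its call begins: read the wrist's pose just before it. get_calibration takes no time and is no camera call.
- bot.job_done(): hands the job in; it is judged then, once.
Trained networks look in the newest picture that a camera, given by its name, has taken for a name from the list of things; names that differ only in an ending like _2 or _b are one class to them, and where a whole thing is asked for, a point or a joint stands for the part that bears it (a point fixed in the world has none). Each returns a list of dicts, best first, with "score" (0 to 1); they miss things now and then, are a little off and sometimes report something else, mostly with a low value. They report only what shows in the picture. A call takes as long as a camera call. They do not tell look-alikes from the thing itself.
- bot.look_for(camera, thing): "extent" ([centre column, centre row, width, height] in pixels, round what is visible of it).
- bot.outline_of(camera, thing): "region" (384x512 bool, what is visible of it) and "extent" ([centre column, centre row, width, height] in pixels, round what is visible of it).
The state is a dict: "clock": time; "joint_pos": joint angles; "joint_vel": joint speeds; "tau": joint torques, N m; "eef_pos": TCP position; "tool_rot": TCP orientation; "ft_force": force on the tool from outside, world axes, zero at the start; "ft_torque": the same for the moment, N m; "grip_width": finger opening in m; "grasp_force": force on a finger pad.
Only numpy, scipy, OpenCV 4.12 (cv2) and the standard library are available. Lean on these libraries where they do the work, as an engineer would, in place of code of your own. Each camera call takes 0.05 s, during which the arm holds its last target. There are 200 camera calls.

## Working session

There is one attempt and no reset: what is moved stays moved. The work goes in short steps, Python scripts to look and compute and a tool call to move; the robot and the scene stay as the last step left them, time stands still between calls to the robot, and variables do not carry over. Pictures are saved under pics/ and viewed, at most 14 in all, crops included, and the job is handed in when it is done.

Besides the shell and the picture viewer there is one more tool, called as name(argument=value, ...) on one line, values as JSON. drive_tool: Moves the arm, as the interface text tells. Its arguments: {"type":"object","properties":{"rows":{"type":"array","items":{"type":"object","properties":{"dx":{"type":"number"},"dy":{"type":"number"},"dz":{"type":"number"},"wx":{"type":"number"},"wy":{"type":"number"},"wz":{"type":"number"},"hand":{"type":"number"}}}}},"required":["rows"]}

```bash
mkdir -p pics
cat > h.py <<'E'
import numpy as np, cv2
from scipy.spatial.transform import Rotation as R
from workcell import bot
def snap(name,fn=None):
    o=bot.get_obs(); im=bot.camera(name)
    if fn: cv2.imwrite('pics/'+fn,im[:,:,::-1])
    return o,im
def cam(name,o=None):
    c=bot.get_calibration(name); f=192/np.tan(np.radians(c['vfov'])/2)
    if name=='wrist':
        T=np.eye(4);T[:3,:3]=R.from_quat(o['tool_rot']).as_matrix();T[:3,3]=o['eef_pos']
        T=T@np.array(c['mount']);return c,f,T[:3,3],T[:3,:3]
    return c,f,np.array(c['origin']),np.array(c['rotation']).reshape(3,3)
def ray(name,uv,o=None):
    c,f,O,M=cam(name,o); d=(np.array(uv,float)-[c['cx'],c['cy']])/f
    s=d.copy()
    for _ in range(30): s=d/(1+c['k1']*(s@s))
    return O,M@np.array([s[0],-s[1],-1])
def plane(name,uv,z,o=None):
    O,v=ray(name,uv,o); return O+v*(z-O[2])/v[2]
def proj(name,P,o=None):
    c,f,O,M=cam(name,o); p=M.T@(np.array(P)-O); s=np.array([p[0],-p[1]])/-p[2]
    return s*(1+c['k1']*(s@s))*f+[c['cx'],c['cy']]
def tri(rays):
    A=np.zeros((3,3));b=np.zeros(3)
    for O,v in rays:
        v=v/np.linalg.norm(v);Q=np.eye(3)-np.outer(v,v);A+=Q;b+=Q@O
    return np.linalg.solve(A,b)
E
python3 - <<'E'
from h import *
np.set_printoptions(precision=3,suppress=True)
for n in ['scene','side']:
    snap(n,n+'0.png'); c=bot.get_calibration(n); print(n,c)
    for t in ['fixture','tube0_mid','knob_grip','catch_grip','bar_grip','spray','hammer','stop_block']:
        print(t,[(round(d['score'],2),np.round(d['extent']).astype(int).tolist()) for d in bot.look_for(n,t)])
snap('wrist','wrist0.png'); print(bot.get_calibration('wrist')); print(bot.get_obs())
a=[cv2.imread('pics/%s0.png'%n) for n in ['scene','side']]
E
```

```text
scene {'vfov': 47.31379946976644, 'cx': 251.1606868652318, 'cy': 194.64376117507854, 'k1': -0.11491313267834768, 'origin': array([1.565, 0.236, 0.91 ]), 'rotation': array([0.266, 0.332, 0.71 , 0.562])}
fixture [(0.61, [220, 196, 124, 73]), (0.37, [338, 243, 31, 53])]
tube0_mid [(0.51, [361, 199, 19, 27])]
knob_grip [(0.89, [244, 177, 17, 40]), (0.58, [221, 196, 126, 72])]
catch_grip [(0.61, [260, 183, 17, 22]), (0.41, [207, 189, 72, 37])]
bar_grip [(0.57, [205, 188, 76, 33]), (0.33, [259, 184, 20, 19])]
spray [(0.88, [339, 244, 30, 49])]
hammer [(0.84, [220, 260, 49, 74]), (0.61, [363, 197, 24, 28])]
stop_block [(0.74, [221, 196, 128, 70]), (0.65, [149, 150, 28, 24])]
side {'vfov': 43.060158422061676, 'cx': 259.2527658906931, 'cy': 192.8199379501152, 'k1': -0.153185552870992, 'origin': array([-0.212,  0.818,  1.128]), 'rotation': array([-0.148,  0.37 ,  0.851, -0.342])}
fixture [(0.88, [287, 203, 124, 89])]
tube0_mid [(0.66, [208, 290, 37, 23])]
knob_grip [(0.73, [287, 199, 17, 28]), (0.5, [208, 292, 38, 22]), (0.31, [283, 202, 123, 88])]
catch_grip [(0.73, [276, 218, 21, 17])]
bar_g
[... 217 characters left out ...]
131654, 'cy': 193.8897186309098, 'k1': -0.04360290201494362, 'mount': array([[ 0.   ,  0.946,  0.325,  0.083],
       [ 1.   , -0.   ,  0.   , -0.001],
       [ 0.   ,  0.325, -0.946, -0.131],
       [ 0.   ,  0.   ,  0.   ,  1.   ]])}
{'clock': 0.95, 'joint_pos': array([-1.164,  0.241,  0.005,  1.335,  0.   ,  1.571]), 'joint_vel': array([-0.003, -0.   , -0.002, -0.001,  0.001, -0.   ]), 'tau': array([ -0.002, -37.221,  25.27 ,   0.001,   0.   ,  -0.   ]), 'eef_pos': array([ 0.198, -0.459,  0.242]), 'tool_rot': array([0.979, 0.202, 0.   , 0.   ]), 'ft_force': array([ 0.795, -0.228,  0.737]), 'ft_torque': array([-0.02 ,  0.039,  0.045]), 'grasp_force': 0.0, 'grip_width': 0.08504670282150734}
```

```bash
sed -i "s/np.array(c\['rotation'\]).reshape(3,3)/R.from_quat(c['rotation']).as_matrix()/" h.py
python3 - <<'E'
import cv2
for n,(x0,y0,x1,y1) in {'scene':(110,90,410,310),'side':(130,110,430,330)}.items():
    a=cv2.imread(f'pics/{n}0.png')[y0:y1,x0:x1]; cv2.imwrite(f'pics/{n}0c.png',cv2.resize(a,None,fx=2.66,fy=2.66,interpolation=cv2.INTER_CUBIC))
E
```

```text
(no output)
```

View pics/scene0c.png

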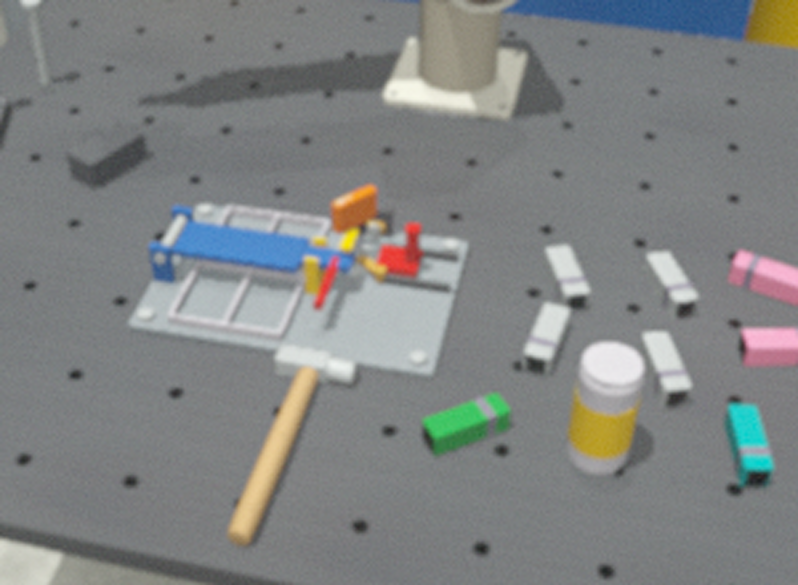

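View pics/side0c.png

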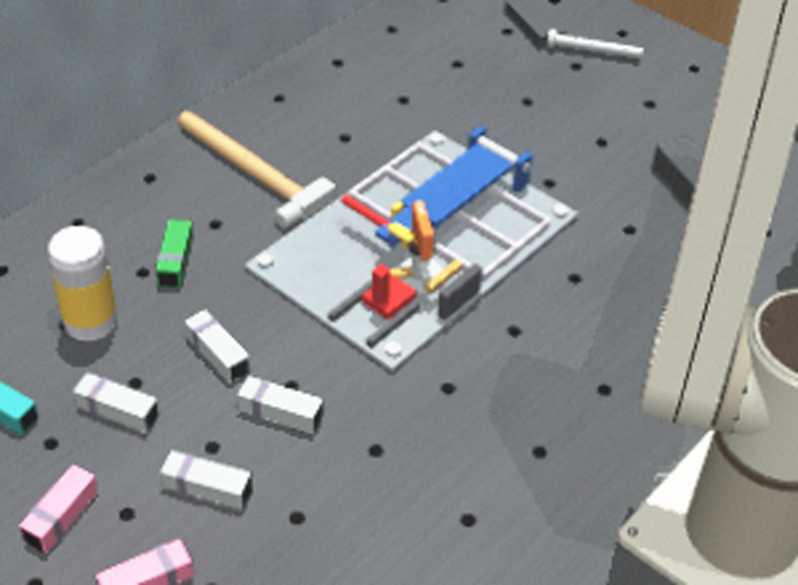

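Run:
```python
from h import *
np.set_printoptions(precision=3,suppress=True)
S=lambda p:(p[0]/2.66+110,p[1]/2.66+90)
D=lambda p:(p[0]/2.66+130,p[1]/2.66+110)
for n,a,b in [('tA',(566,275),(217,345)),('tB',(670,282),(207,480)),('tC',(546,337),(280,405)),('tD',(666,365),(116,403)),
 ]:
    print(n,plane('scene',S(a),.015)[:2],plane('side',D(b),.015)[:2])
a=[plane('scene',S(p),.01)[:2] for p in [(200,208),(468,240),(432,374),(130,322)]]
b=[plane('side',D(p),.01)[:2] for p in [(578,214),(392,370),(247,265),(436,132)]]
print(np.array(a),np.array(b))
print('spray',plane('scene',S((602,462)),0),plane('side',D((82,325)),0))
```

```text
tA [0.454 0.217] [0.572 0.207]
tB [0.438 0.342] [0.44  0.341]
tC [0.571 0.206] [0.457 0.218]
tD [0.586 0.343] [0.589 0.342]
[[ 0.421 -0.263]
 [ 0.407  0.089]
 [ 0.654  0.091]
 [ 0.652 -0.267]] [[ 0.408 -0.265]
 [ 0.405  0.093]
 [ 0.646  0.091]
 [ 0.647 -0.264]]
spray [0.732 0.286 0.   ] [0.721 0.289 0.   ]
```

drive_tool(rows=[{"dx": 9.26, "dy": -4.7, "dz": -0.6, "wz": 4.66, "hand": 85}, {"dx": 9.26, "dy": -4.7, "dz": -0.6, "wz": 4.66, "hand": 85}, {"dx": 9.26, "dy": -4.7, "dz": -0.6, "wz": 4.66, "hand": 85}, {"dx": 9.26, "dy": -4.7, "dz": -0.6, "wz": 4.66, "hand": 85}, {"dx": 9.26, "dy": -4.7, "dz": -0.6, "wz": 4.66, "hand": 85}, {"dx": 9.26, "dy": -4.7, "dz": -0.6, "wz": 4.66, "hand": 85}, {"dx": 9.26, "dy": -4.7, "dz": -0.6, "wz": 4.66, "hand": 85}, {"dx": 9.26, "dy": -4.7, "dz": -0.6, "wz": 4.66, "hand": 85}, {"dx": 9.26, "dy": -4.7, "dz": -0.6, "wz": 4.66, "hand": 85}, {"dx": 9.26, "dy": -4.7, "dz": -0.6, "wz": 4.66, "hand": 85}, {"dx": 9.26, "dy": -4.7, "dz": -0.6, "wz": 4.66, "hand": 85}, {"dx": 9.26, "dy": -4.7, "dz": -0.6, "wz": 4.66, "hand": 85}, {"dx": 9.26, "dy": -4.7, "dz": -0.6, "wz": 4.66, "hand": 85}, {"dx": 9.26, "dy": -4.7, "dz": -0.6, "wz": 4.66, "hand": 85}])

```text
invalid input at $.rows[0]: expected keys dx, dy, dz, wx, wy, wz, hand
```

Run:
```python
from h import *
np.set_printoptions(precision=4,suppress=True)
import pickle
o,im=snap('wrist','w1.png'); pickle.dump((o,im),open('w1.pkl','wb'))
print(o['eef_pos'],o['tool_rot'],o['joint_pos'],o['ft_force'],o['clock'])
for t in ['tube0_mid','knob_grip','catch_grip','bar_grip']:
    print(t,[(round(d['score'],2),np.round(d['extent'],1).tolist()) for d in bot.look_for('wrist',t)])
cv2.imwrite('pics/w1b.png',cv2.resize(im[:,:,::-1],(800,600),interpolation=cv2.INTER_CUBIC))
```

```text
[ 0.1979 -0.4592  0.2423] [0.9794 0.202  0.     0.    ] [-1.164   0.2406  0.005   1.3352  0.      1.5708] [ 0.7945 -0.2277  0.7374] 0.95
tube0_mid []
knob_grip []
catch_grip []
bar_grip []
```

View pics/w1b.png

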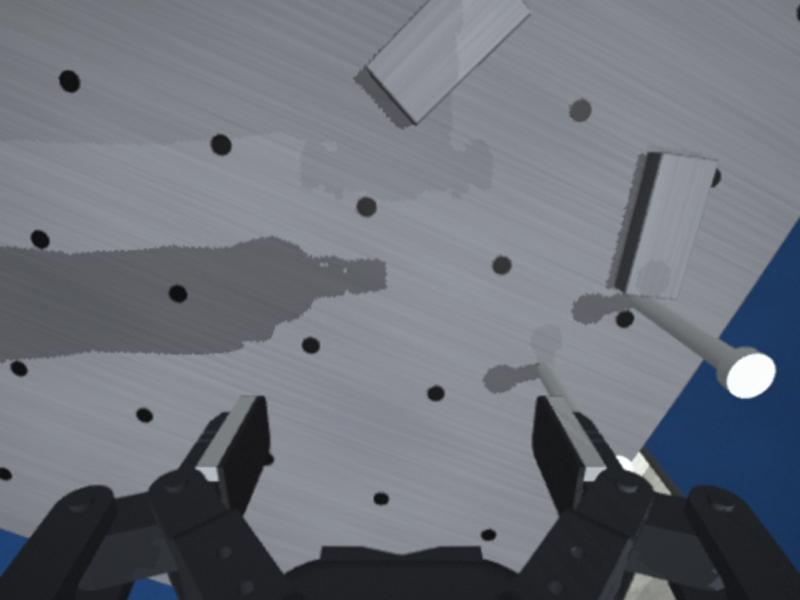

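The move was refused because every row needs all seven keys, so that picture shows only the start view: bare table, with the dark steel block at about (440,60) in the 800x600 view. I'll repeat the move with full rows.

drive_tool(rows=[{"dx": 9.26, "dy": -4.7, "dz": -0.6, "wx": 0, "wy": 0, "wz": 4.66, "hand": 85}, {"dx": 9.26, "dy": -4.7, "dz": -0.6, "wx": 0, "wy": 0, "wz": 4.66, "hand": 85}, {"dx": 9.26, "dy": -4.7, "dz": -0.6, "wx": 0, "wy": 0, "wz": 4.66, "hand": 85}, {"dx": 9.26, "dy": -4.7, "dz": -0.6, "wx": 0, "wy": 0, "wz": 4.66, "hand": 85}, {"dx": 9.26, "dy": -4.7, "dz": -0.6, "wx": 0, "wy": 0, "wz": 4.66, "hand": 85}, {"dx": 9.26, "dy": -4.7, "dz": -0.6, "wx": 0, "wy": 0, "wz": 4.66, "hand": 85}, {"dx": 9.26, "dy": -4.7, "dz": -0.6, "wx": 0, "wy": 0, "wz": 4.66, "hand": 85}, {"dx": 9.26, "dy": -4.7, "dz": -0.6, "wx": 0, "wy": 0, "wz": 4.66, "hand": 85}, {"dx": 9.26, "dy": -4.7, "dz": -0.6, "wx": 0, "wy": 0, "wz": 4.66, "hand": 85}, {"dx": 9.26, "dy": -4.7, "dz": -0.6, "wx": 0, "wy": 0, "wz": 4.66, "hand": 85}, {"dx": 9.26, "dy": -4.7, "dz": -0.6, "wx": 0, "wy": 0, "wz": 4.66, "hand": 85}, {"dx": 9.26, "dy": -4.7, "dz": -0.6, "wx": 0, "wy": 0, "wz": 4.66, "hand": 85}, {"dx": 9.26, "dy": -4.7, "dz": -0.6, "wx": 0, "wy": 0, "wz": 4.66, "hand": 85}, {"dx": 9.26, "dy": -4.7, "dz": -0.6, "wx": 0, "wy": 0, "wz": 4.66, "hand": 85}])

```text
clock: 2.6
eef_pos: [0.5294, -0.0608, 0.2722]
tool_rot: [1.0, -0.0, -0.0, 0.0]
ft_force: [0.2, 0.2, 0.1]
grip_width: 0.0852
grasp_force: 0.0
```

Run:
```python
from h import *
np.set_printoptions(precision=4,suppress=True)
import pickle
o,im=snap('wrist','w1.png'); pickle.dump((o,im),open('w1.pkl','wb'))
print(o['eef_pos'],o['tool_rot'],o['joint_pos'],o['ft_force'],o['clock'])
for t in ['tube0_mid','knob_grip','catch_grip','bar_grip']:
    print(t,[(round(d['score'],2),np.round(d['extent'],1).tolist()) for d in bot.look_for('wrist',t)])
cv2.imwrite('pics/w1b.png',cv2.resize(im[:,:,::-1],(800,600),interpolation=cv2.INTER_CUBIC))
```

```text
[ 0.5294 -0.0608  0.2722] [ 1.     -0.0003 -0.0004  0.0001] [-0.1142  0.2972  0.1582  1.4326 -0.0004  3.028 ] [0.2323 0.2221 0.0722] 2.6
tube0_mid [(0.54, [9.0, 227.6, 10.8, 32.9])]
knob_grip [(0.82, [235.2, 205.1, 58.5, 79.0])]
catch_grip [(0.93, [196.3, 195.6, 52.5, 39.9])]
bar_grip [(0.56, [330.9, 136.7, 196.8, 100.7])]
```

View pics/w1b.png

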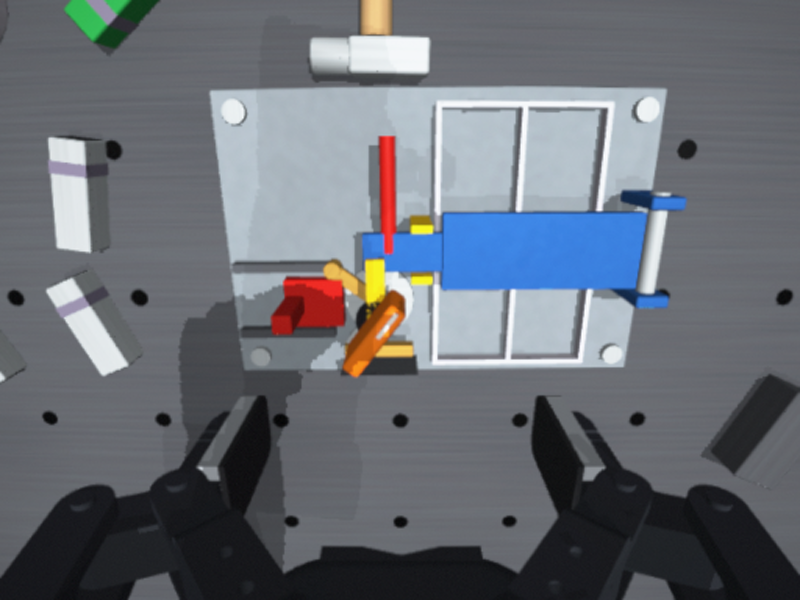

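The wrist view shows the fixture with its plate corners at (210,91), (666,88), (624,367) and (244,371). The tray walls are visible, the red catch post top is at about (283,325), and the orange handle runs from about (398,298) to (353,370). I'll flip the wrist half a turn to free joint 6, then take a second view.

drive_tool(rows=[{"dx": -2, "dy": 1.2, "dz": 0, "wx": 0, "wy": 0, "wz": -18, "hand": 40}, {"dx": -2, "dy": 1.2, "dz": 0, "wx": 0, "wy": 0, "wz": -18, "hand": 40}, {"dx": -2, "dy": 1.2, "dz": 0, "wx": 0, "wy": 0, "wz": -18, "hand": 40}, {"dx": -2, "dy": 1.2, "dz": 0, "wx": 0, "wy": 0, "wz": -18, "hand": 40}, {"dx": -2, "dy": 1.2, "dz": 0, "wx": 0, "wy": 0, "wz": -18, "hand": 40}, {"dx": -2, "dy": 1.2, "dz": 0, "wx": 0, "wy": 0, "wz": -18, "hand": 40}, {"dx": -2, "dy": 1.2, "dz": 0, "wx": 0, "wy": 0, "wz": -18, "hand": 40}, {"dx": -2, "dy": 1.2, "dz": 0, "wx": 0, "wy": 0, "wz": -18, "hand": 40}, {"dx": -2, "dy": 1.2, "dz": 0, "wx": 0, "wy": 0, "wz": -18, "hand": 40}, {"dx": -2, "dy": 1.2, "dz": 0, "wx": 0, "wy": 0, "wz": -18, "hand": 40}, {"dx": -2, "dy": 1.2, "dz": 0, "wx": 0, "wy": 0, "wz": -18, "hand": 40}])

```text
clock: 3.95
eef_pos: [0.4297, -0.1207, 0.2725]
tool_rot: [0.706, 0.708, 0.0, 0.0]
ft_force: [0.3, 1.0, -0.6]
grip_width: 0.0403
grasp_force: 0.0
```

drive_tool(rows=[{"dx": 0, "dy": 0, "dz": 0, "wx": 0, "wy": 0, "wz": -18, "hand": 40}, {"dx": 0, "dy": 0, "dz": 0, "wx": 0, "wy": 0, "wz": -18, "hand": 40}, {"dx": 0, "dy": 0, "dz": 0, "wx": 0, "wy": 0, "wz": -18, "hand": 40}, {"dx": 0, "dy": 0, "dz": 0, "wx": 0, "wy": 0, "wz": -18, "hand": 40}, {"dx": 0, "dy": 0, "dz": 0, "wx": 0, "wy": 0, "wz": -18, "hand": 40}, {"dx": 0, "dy": 0, "dz": 0, "wx": 0, "wy": 0, "wz": -18, "hand": 40}, {"dx": 0, "dy": 0, "dz": 0, "wx": 0, "wy": 0, "wz": -18, "hand": 40}, {"dx": 0, "dy": 0, "dz": 0, "wx": 0, "wy": 0, "wz": -18, "hand": 40}, {"dx": 0, "dy": 0, "dz": 0, "wx": 0, "wy": 0, "wz": -18, "hand": 40}, {"dx": 0, "dy": 0, "dz": 0, "wx": 0, "wy": 0, "wz": -18, "hand": 40}, {"dx": 0, "dy": 0, "dz": 0, "wx": 0, "wy": 0, "wz": -18, "hand": 40}, {"dx": 0, "dy": 0, "dz": 0, "wx": 0, "wy": 0, "wz": -18, "hand": 40}, {"dx": 0, "dy": 0, "dz": 0, "wx": 0, "wy": 0, "wz": -18, "hand": 40}])

```text
clock: 5.25
eef_pos: [0.4299, -0.1205, 0.2724]
tool_rot: [0.001, 1.0, -0.0, 0.0]
ft_force: [-0.1, 0.5, -0.1]
grip_width: 0.0398
grasp_force: 0.0
```

Run:
```python
from h import *
np.set_printoptions(precision=4,suppress=True)
import pickle
from scipy.optimize import least_squares
o,im=pickle.load(open('w1.pkl','rb'))
F=[(122,245,10),(122,-115,10),(-122,-115,10),(-122,245,10),(110,68,22),(110,-68,22),(-110,68,22),(-110,-68,22)]
U=np.array([(210,91),(666,88),(624,367),(244,371),(436,102),(613,102),(432,362),(583,360)])/1.5625
def w(p,f): 
    c,s=np.cos(p[2]),np.sin(p[2]);f=np.array(f)/1000
    return np.array([p[0]+c*f[0]-s*f[1],p[1]+s*f[0]+c*f[1],f[2]])
r=least_squares(lambda p:np.concatenate([proj('wrist',w(p,f),o)-u for f,u in zip(F,U)]),[.527,-.15,0.])
print(r.x,r.fun.reshape(-1,2))
print('pred',[(proj('wrist',w(r.x,f),o)*1.5625).round().tolist() for f in [(-50,186,76),(-50,115,110),(50,105,49)]])
o,im=snap('wrist','w2.png'); pickle.dump((o,im),open('w2.pkl','wb'))
print(o['eef_pos'],o['tool_rot'],o['joint_pos'],o['clock'])
for t in ['tube0_mid','knob_grip','catch_grip','bar_grip']:
    print(t,[(round(d['score'],2),np.round(d['extent'],1).tolist()) for d in bot.look_for('wrist',t)])
cv2.imwrite('pics/w2b.png',cv2.resize(im[:,:,::-1],(800,600),interpolation=cv2.INTER_CUBIC))
```

```text
[ 0.5344 -0.1574  0.0103] [[-1.6802 -0.485 ]
 [ 1.257  -0.8796]
 [ 0.5407  0.3065]
 [-0.265   0.4274]
 [-0.1231 -0.3885]
 [ 0.6268 -0.4859]
 [ 0.3713  1.506 ]
 [-0.6678  1.5673]]
pred [[282.0, 327.0], [373.0, 344.0], [387.0, 186.0]]
[ 0.4299 -0.1205  0.2724] [ 0.0011  1.     -0.      0.0001] [-0.2733  0.1221 -0.0625  1.3859 -0.     -0.2711] 5.25
tube0_mid [(0.61, [471.1, 252.6, 46.1, 64.2])]
knob_grip [(0.72, [326.7, 212.2, 53.0, 71.7])]
catch_grip [(0.84, [363.0, 199.1, 56.3, 36.1])]
bar_grip [(0.77, [235.6, 235.8, 174.1, 57.6])]
```

View pics/w2b.png

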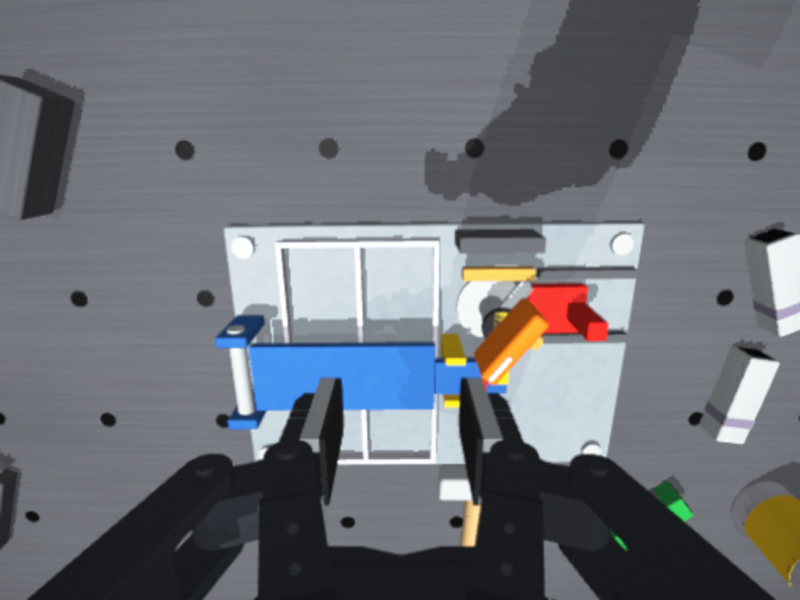

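Second view: plate corners at (224,228) and (644,223), tray corners at (278,243), (439,242) and (437,462), catch post top at about (597,330), and the orange handle's top running from (480,360) to (540,310). Next I'll fit both views together and triangulate to check the heights.

```bash
cat >> h.py <<'E'
def w(p,f):
    c,s=np.cos(p[2]),np.sin(p[2]);f=np.array(f,float)/1000
    return np.array([p[0]+c*f[0]-s*f[1],p[1]+s*f[0]+c*f[1],f[2]])
E
python3 - <<'E'
from h import *
np.set_printoptions(precision=4,suppress=True)
import pickle
from scipy.optimize import least_squares
o1,im1=pickle.load(open('w1.pkl','rb'));o2,im2=pickle.load(open('w2.pkl','rb'))
F1=[(122,245,10),(122,-115,10),(-122,-115,10),(-122,245,10),(110,68,22),(110,-68,22),(-110,68,22),(-110,-68,22)]
U1=np.array([(210,91),(666,88),(624,367),(244,371),(436,102),(613,102),(432,362),(583,360)])/1.5625
F2=[(-122,-115,10),(-122,245,10),(-110,-68,22),(-110,68,22),(110,68,22)]
U2=np.array([(224,228),(644,223),(278,243),(439,242),(437,462)])/1.5625
def fn(p): return np.concatenate([proj('wrist',w(p,f),o1)-u for f,u in zip(F1,U1)]+[proj('wrist',w(p,f),o2)-u for f,u in zip(F2,U2)])
r=least_squares(fn,[.527,-.15,0.],loss='soft_l1'); print(r.x,fn(r.x).reshape(-1,2))
p=r.x; np.save('fix.npy',p)
for n,a,b in [('catchtop',(283,325),(597,330)),('tray',(436,102),(437,462)),('tray-',(432,362),(439,242))]:
    print(n,tri([ray('wrist',np.array(a)/1.5625,o1),ray('wrist',np.array(b)/1.5625,o2)]))
print('exp catch',w(p,(-50,186,76)),w(p,(110,68,22)),w(p,(-110,68,22)))
print('knob',w(p,(-50,115,110)))
for o,im in ((o1,im1),(o2,im2)):
    hsv=cv2.cvtColor(im,cv2.COLOR_RGB2HSV); h,s,v=cv2.split(hsv)
    q=proj('wrist',w(p,(-50,115,100)),o)
    # orange handle: brighter top face
    m=((h>6)&(h<16)&(s>190)).astype(np.uint8)
    Y,X=np.mgrid[:384,:512]; m[(np.hypot(X-q[0],Y-q[1])>55)]=0
    print('orange',m.sum(),cv2.minAreaRect(cv2.findNonZero(m)),q)
    for t in range(0,180,1):
        pass
    # fit handle angle by rendering box silhouette
    best=[]
    for t in np.radians(np.arange(0,180,2)):
        pts=[]
        for a in(-30,30):
            for b in(-7,7):
                for z in (68,110): pts.append(proj('wrist',w(p,(-50+a*np.cos(t)-b*np.sin(t),115+a*np.sin(t)+b*np.cos(t),z)),o))
        k=np.zeros_like(m);cv2.fillConvexPoly(k,cv2.convexHull(np.round(pts).astype(np.int32)),1)
        best.append((float((k&m).sum()/(k|m).sum()),round(float(np.degrees(t)))))
    print(sorted(best)[-3:])
E
```

```text
[ 0.534  -0.1564  0.0093] [[-2.3977 -0.3728]
 [ 0.486  -0.481 ]
 [-0.2681  0.6022]
 [-1.0267  0.4944]
 [-0.8992 -0.127 ]
 [-0.1681 -0.1159]
 [-0.4343  1.6941]
 [-1.4919  1.8445]
 [-2.2143 -0.0595]
 [-0.0822  0.3636]
 [-3.0872  0.609 ]
 [-1.1066 -0.0403]
 [-2.0194  0.5481]]
catchtop [0.4817 0.0297 0.0724]
tray [ 0.6427 -0.0864  0.0223]
tray- [ 0.4243 -0.089   0.0191]
exp catch [0.4823 0.0291 0.076 ] [ 0.6434 -0.0874  0.022 ] [ 0.4234 -0.0894  0.022 ]
knob [ 0.483  -0.0419  0.11  ]
orange 773 ((237.59205627441406, 207.0309295654297), (62.631752014160156, 42.89536666870117), 82.01067352294922) [238.5169 216.7464]
[(0.6534823731728289, 150), (0.6552609067579127, 146), (0.6699029126213593, 148)]
orange 754 ((323.4765930175781, 216.6817626953125), (24.321487426757812, 54.712989807128906), 50.042449951171875) [326.5675 222.0567]
[(0.48638132295719844, 148), (0.48771021992238034, 142), (0.48771021992238034, 144)]
```

drive_tool(rows=[{"dx": -1.04, "dy": 3, "dz": 1.5, "wx": 0, "wy": 0, "wz": 0, "hand": 40}, {"dx": -1.04, "dy": 3, "dz": 1.5, "wx": 0, "wy": 0, "wz": 0, "hand": 40}, {"dx": -1.04, "dy": 3, "dz": 1.5, "wx": 0, "wy": 0, "wz": 0, "hand": 40}, {"dx": -1.04, "dy": 3, "dz": 2, "wx": 0, "wy": 0, "wz": 0, "hand": 40}, {"dx": -1.04, "dy": 3, "dz": 2.5, "wx": 0, "wy": 0, "wz": 0, "hand": 40}, {"dx": -1.04, "dy": 3, "dz": 3, "wx": 0, "wy": 0, "wz": 0, "hand": 40}, {"dx": -1.04, "dy": 3, "dz": 3.7, "wx": 0, "wy": 0, "wz": 0, "hand": 40}, {"dx": -1.04, "dy": 3, "dz": 4.33, "wx": 0, "wy": 0, "wz": 0, "hand": 40}, {"dx": -1.04, "dy": 3, "dz": 4.33, "wx": 0, "wy": 0, "wz": 0, "hand": 40}, {"dx": -1.04, "dy": 3, "dz": 4.33, "wx": 0, "wy": 0, "wz": 0, "hand": 40}, {"dx": -1.04, "dy": 3, "dz": 4.33, "wx": 0, "wy": 0, "wz": 0, "hand": 10}, {"dx": -1.04, "dy": 3, "dz": 4.33, "wx": 0, "wy": 0, "wz": 0, "hand": 10}, {"dx": -1.04, "dy": 3, "dz": 4.33, "wx": 0, "wy": 0, "wz": 0, "hand": 10}, {"dx": -1.04, "dy": 3, "dz": 4.33, "wx": 0, "wy": 0, "wz": 0, "hand": 10}, {"dx": -1.04, "dy": 3, "dz": 4.33, "wx": 0, "wy": 0, "wz": 0, "hand": 10}])

```text
clock: 7.0
eef_pos: [0.482, 0.0297, 0.0559]
tool_rot: [0.0, 1.0, -0.0, 0.0]
ft_force: [-0.1, 0.8, 0.7]
grip_width: 0.0152
grasp_force: 58.8
```

drive_tool(rows=[{"dx": 0, "dy": 0.15, "dz": 0, "wx": 0, "wy": 0, "wz": 0, "hand": 10}, {"dx": 0, "dy": 0.3, "dz": 0, "wx": 0, "wy": 0, "wz": 0, "hand": 10}, {"dx": 0, "dy": 0.45, "dz": 0, "wx": 0, "wy": 0, "wz": 0, "hand": 10}, {"dx": 0, "dy": 0.55, "dz": 0, "wx": 0, "wy": 0, "wz": 0, "hand": 10}, {"dx": 0, "dy": 0.63, "dz": 0, "wx": 0, "wy": 0, "wz": 0, "hand": 10}, {"dx": 0, "dy": 0.63, "dz": 0, "wx": 0, "wy": 0, "wz": 0, "hand": 10}, {"dx": 0, "dy": 0.63, "dz": 0, "wx": 0, "wy": 0, "wz": 0, "hand": 10}])

```text
clock: 7.7
eef_pos: [0.4819, 0.0614, 0.0559]
tool_rot: [-0.0, 1.0, -0.0, -0.0]
ft_force: [-1.8, -2.5, 4.1]
grip_width: 0.0149
grasp_force: 59.5
```

drive_tool(rows=[{"dx": 0, "dy": 0, "dz": 0, "wx": 0, "wy": 0, "wz": 0, "hand": 36}, {"dx": 0, "dy": 0, "dz": 0, "wx": 0, "wy": 0, "wz": 0, "hand": 36}, {"dx": 0, "dy": 0, "dz": 0, "wx": 0, "wy": 0, "wz": 0, "hand": 36}, {"dx": 0, "dy": 0, "dz": -1, "wx": 0, "wy": 0, "wz": 0, "hand": 36}, {"dx": 0, "dy": 0, "dz": -2, "wx": 0, "wy": 0, "wz": 0, "hand": 36}, {"dx": 0, "dy": 0, "dz": -3, "wx": 0, "wy": 0, "wz": 0, "hand": 36}, {"dx": 0, "dy": 0, "dz": -3, "wx": 0, "wy": 0, "wz": 0, "hand": 36}, {"dx": 0, "dy": 0, "dz": -3, "wx": 0, "wy": 0, "wz": 0, "hand": 36}])

```text
clock: 8.5
eef_pos: [0.4833, 0.0617, 0.2073]
tool_rot: [-0.0, 1.0, 0.001, 0.002]
ft_force: [-0.3, -0.3, -1.1]
grip_width: 0.0361
grasp_force: 0.0
```

Run:
```python
from h import *
np.set_printoptions(precision=4,suppress=True)
import pickle
p=np.load('fix.npy')
o,im=snap('wrist','w3.png'); pickle.dump((o,im),open('w3.pkl','wb'))
print(o['eef_pos'],o['ft_force'])
hsv=cv2.cvtColor(im,cv2.COLOR_RGB2HSV); h,s,v=cv2.split(hsv)
q=proj('wrist',w(p,(-50,115,90)),o)
Y,X=np.mgrid[:384,:512]
m=((h>5)&(h<17)&(s>150)&(np.hypot(X-q[0],Y-q[1])<80)).astype(np.uint8)
n,l,st,_=cv2.connectedComponentsWithStats(m); m=(l==1+np.argmax(st[1:,4])).astype(np.uint8)
print(m.sum(),q)
best=[]
for dx in range(-4,5,2):
  for dy in range(-4,5,2):
    for t in np.radians(np.arange(120,170,2)):
        pts=[proj('wrist',w(p,(-50+dx+a*np.cos(t)-b*np.sin(t),115+dy+a*np.sin(t)+b*np.cos(t),z)),o) for a in(-30,30) for b in(-7,7) for z in (68,110)]
        k=np.zeros_like(m);cv2.fillConvexPoly(k,cv2.convexHull(np.round(pts).astype(np.int32)),1)
        best.append((round(float((k&m).sum()/(k|m).sum()),3),round(float(np.degrees(t))),dx,dy))
print(sorted(best)[-4:])
d=im[:,:,::-1].copy(); d[m>0]=(255,255,0)
cv2.imwrite('pics/w3b.png',np.hstack([im[100:330,60:330,::-1],d[100:330,60:330]]))
```

```text
[0.4833 0.0617 0.2073] [-0.2536 -0.3496 -1.0821]
732 [138.1037 192.3984]Traceback (most recent call last):
  File "<stdin>", line 17, in <module>
  File "h.py", line 22, in proj
    c,f,O,M=cam(name,o); p=M.T@(np.array(P)-O); s=np.array([p[0],-p[1]])/-p[2]
            ~~~^^^^^^^^
  File "h.py", line 9, in cam
    c=bot.get_calibration(name); f=192/np.tan(np.radians(c['vfov'])/2)
ValueError: time passes only in moves, steps and waits
```

```bash
python3 - <<'E'
import pickle
from workcell import bot
pickle.dump({n:bot.get_calibration(n) for n in ('scene','side','wrist')},open('cal.pkl','wb'))
E
sed -i "s/c=bot.get_calibration(name); f=/c=CAL[name]; f=/; s/^from workcell import bot/from workcell import bot\nimport pickle; CAL=pickle.load(open('cal.pkl','rb'))/" h.py
python3 - <<'E'
from h import *
p=np.load('fix.npy')
o,im=pickle.load(open('w3.pkl','rb'))
hsv=cv2.cvtColor(im,cv2.COLOR_RGB2HSV); h,s,v=cv2.split(hsv)
q=proj('wrist',w(p,(-50,115,90)),o)
Y,X=np.mgrid[:384,:512]
m=((h>5)&(h<19)&(s>120)&(np.hypot(X-q[0],Y-q[1])<80)).astype(np.uint8)
n,l,st,_=cv2.connectedComponentsWithStats(m); m=(l==1+np.argmax(st[1:,4])).astype(np.uint8)
print(m.sum(),q)
best=[]
for dx in range(-4,5,2):
  for dy in range(-4,5,2):
    for t in np.radians(np.arange(126,160,3)):
        pts=[proj('wrist',w(p,(-50+dx+a*np.cos(t)-b*np.sin(t),115+dy+a*np.sin(t)+b*np.cos(t),z)),o) for a in(-30,30) for b in(-7,7) for z in (68,110)]
        k=np.zeros_like(m);cv2.fillConvexPoly(k,cv2.convexHull(np.round(pts).astype(np.int32)),1)
        best.append((round(float((k&m).sum()/(k|m).sum()),3),round(float(np.degrees(t))),dx,dy))
print(sorted(best)[-4:])
d=im[:,:,::-1].copy(); d[m>0]=(255,255,0)
cv2.imwrite('pics/w3b.png',np.hstack([im[100:330,60:330,::-1],d[100:330,60:330]]))
E
```

```text
913 [138.10367452 192.39843387]
[(0.48, 144, -2, 2), (0.485, 144, 0, 0), (0.486, 141, -2, 2), (0.487, 141, 0, 0)]
```

View pics/w3b.png

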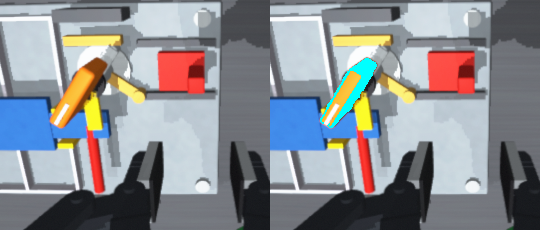

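The knob handle fits the fixture model with no offset, at about 143°, and the catch is visibly out. Next I grip the knob.

drive_tool(rows=[{"dx": 0, "dy": -2.07, "dz": 0, "wx": 0, "wy": 0, "wz": 7.35, "hand": 36}, {"dx": 0, "dy": -2.07, "dz": 0, "wx": 0, "wy": 0, "wz": 7.35, "hand": 36}, {"dx": 0, "dy": -2.07, "dz": 0, "wx": 0, "wy": 0, "wz": 7.35, "hand": 36}, {"dx": 0, "dy": -2.07, "dz": 0.3, "wx": 0, "wy": 0, "wz": 7.35, "hand": 36}, {"dx": 0, "dy": -2.07, "dz": 0.8, "wx": 0, "wy": 0, "wz": 7.35, "hand": 36}, {"dx": 0, "dy": -2.07, "dz": 1.4, "wx": 0, "wy": 0, "wz": 7.35, "hand": 36}, {"dx": 0, "dy": -2.07, "dz": 2, "wx": 0, "wy": 0, "wz": 7.35, "hand": 36}, {"dx": 0, "dy": -2.07, "dz": 2.43, "wx": 0, "wy": 0, "wz": 7.35, "hand": 36}, {"dx": 0, "dy": -2.07, "dz": 2.43, "wx": 0, "wy": 0, "wz": 7.35, "hand": 36}, {"dx": 0, "dy": -2.07, "dz": 2.43, "wx": 0, "wy": 0, "wz": 7.35, "hand": 8}, {"dx": 0, "dy": -2.07, "dz": 2.43, "wx": 0, "wy": 0, "wz": 7.35, "hand": 8}, {"dx": 0, "dy": -2.07, "dz": 2.43, "wx": 0, "wy": 0, "wz": 7.35, "hand": 8}, {"dx": 0, "dy": -2.07, "dz": 2.43, "wx": 0, "wy": 0, "wz": 7.35, "hand": 8}, {"dx": 0, "dy": -2.07, "dz": 2.43, "wx": 0, "wy": 0, "wz": 7.35, "hand": 8}])

```text
clock: 9.95
eef_pos: [0.4825, -0.0414, 0.0843]
tool_rot: [0.315, 0.949, 0.001, 0.0]
ft_force: [3.1, 3.7, -10.0]
grip_width: 0.0135
grasp_force: 59.7
```

drive_tool(rows=[{"dx": 0, "dy": 0, "dz": 0, "wx": 0, "wy": 0, "wz": -1, "hand": 8}, {"dx": 0, "dy": 0, "dz": 0, "wx": 0, "wy": 0, "wz": -2.2, "hand": 8}, {"dx": 0, "dy": 0, "dz": 0, "wx": 0, "wy": 0, "wz": -3.5, "hand": 8}, {"dx": 0, "dy": 0, "dz": 0, "wx": 0, "wy": 0, "wz": -4.8, "hand": 8}, {"dx": 0, "dy": 0, "dz": 0, "wx": 0, "wy": 0, "wz": -6.1, "hand": 8}, {"dx": 0, "dy": 0, "dz": 0, "wx": 0, "wy": 0, "wz": -7.4, "hand": 8}, {"dx": 0, "dy": 0, "dz": 0, "wx": 0, "wy": 0, "wz": -8.7, "hand": 8}, {"dx": 0, "dy": 0, "dz": 0, "wx": 0, "wy": 0, "wz": -10, "hand": 8}, {"dx": 0, "dy": 0, "dz": 0, "wx": 0, "wy": 0, "wz": -11.3, "hand": 8}, {"dx": 0, "dy": 0, "dz": 0, "wx": 0, "wy": 0, "wz": -12.6, "hand": 8}, {"dx": 0, "dy": 0, "dz": 0, "wx": 0, "wy": 0, "wz": -13.8, "hand": 8}, {"dx": 0, "dy": 0, "dz": 0, "wx": 0, "wy": 0, "wz": -14.8, "hand": 8}, {"dx": 0, "dy": 0, "dz": 0, "wx": 0, "wy": 0, "wz": -14.8, "hand": 8}, {"dx": 0, "dy": 0, "dz": 0, "wx": 0, "wy": 0, "wz": -14.8, "hand": 8}])

```text
clock: 11.35
eef_pos: [0.4825, -0.0422, 0.0844]
tool_rot: [-0.319, 0.948, -0.0, 0.0]
ft_force: [2.7, 1.7, -10.5]
grip_width: 0.0138
grasp_force: 59.6
```

drive_tool(rows=[{"dx": 0, "dy": 0, "dz": 0, "wx": 0, "wy": 0, "wz": -14.8, "hand": 36}, {"dx": 0, "dy": 0, "dz": 0, "wx": 0, "wy": 0, "wz": 0, "hand": 36}, {"dx": 0, "dy": 0, "dz": 0, "wx": 0, "wy": 0, "wz": 0, "hand": 36}, {"dx": 0, "dy": 0, "dz": -1, "wx": 0, "wy": 0, "wz": 0, "hand": 36}, {"dx": 0, "dy": 0, "dz": -2, "wx": 0, "wy": 0, "wz": 0, "hand": 36}, {"dx": 0, "dy": 0, "dz": -2.5, "wx": 0, "wy": 0, "wz": 1.5, "hand": 36}, {"dx": 0, "dy": 0, "dz": -2.5, "wx": 0, "wy": 0, "wz": 3, "hand": 36}, {"dx": 0, "dy": 0, "dz": -2.5, "wx": 0, "wy": 0, "wz": 4.5, "hand": 36}, {"dx": 0, "dy": 0, "dz": -2.5, "wx": 0, "wy": 0, "wz": 6, "hand": 36}, {"dx": 0, "dy": 0, "dz": -2.5, "wx": 0, "wy": 0, "wz": 7.4, "hand": 36}, {"dx": 0, "dy": 0, "dz": -2.5, "wx": 0, "wy": 0, "wz": 7.4, "hand": 36}, {"dx": 0, "dy": 0, "dz": -2.5, "wx": 0, "wy": 0, "wz": 7.4, "hand": 36}])

```text
clock: 12.55
eef_pos: [0.4821, -0.0424, 0.21]
tool_rot: [-0.004, 1.0, -0.0, 0.0]
ft_force: [0.4, -0.4, -0.0]
grip_width: 0.036
grasp_force: 0.0
```

Run:
```python
from h import *
np.set_printoptions(precision=4,suppress=True)
p=np.load('fix.npy')
o,im=snap('wrist','w4.png'); pickle.dump((o,im),open('w4.pkl','wb'))
print(o['eef_pos'],o['tool_rot'],o['ft_force'],o['joint_pos'][5],o['clock'])
def rod(f):
    o,im=pickle.load(open(f,'rb'))
    h,s,v=cv2.split(cv2.cvtColor(im,cv2.COLOR_RGB2HSV))
    q=proj('wrist',w(p,(50,105,49)),o);Y,X=np.mgrid[:384,:512]
    m=(((h<5)|(h>173))&(s>150)&(np.hypot(X-q[0],Y-q[1])<40)).astype(np.uint8)
    n,l,st,ce=cv2.connectedComponentsWithStats(m); i=1+np.argmax(st[1:,4]); pts=np.argwhere(l==i)[:,::-1]
    return o,q,pts
for f in('w1.pkl','w3.pkl'):
    o,q,pts=rod(f); print(f,q,pts.min(0),pts.max(0),len(pts),[proj('wrist',w(p,(x,105,49)),o) for x in(85,15)])
o1,_,a=rod('w1.pkl');o3,_,b=rod('w3.pkl')
ea=a[a[:,1]<a[:,1].min()+3].mean(0);eb=b[b[:,1]>b[:,1].max()-3].mean(0);print(ea,eb)
print('rod end',tri([ray('wrist',ea,o1),ray('wrist',eb,o3)]),'exp',w(p,(85,105,49)))
cv2.imwrite('pics/w4b.png',cv2.resize(im[80:330,60:400,::-1],None,fx=2,fy=2))
```

```text
[ 0.4821 -0.0424  0.21  ] [-0.0038  1.     -0.0002  0.0005] [ 0.4019 -0.4156 -0.0081] -0.09514767111955325 12.55
w1.pkl [247.1206 119.3158] [243  87] [253 159] 643 [array([246.5316,  87.4432]), array([247.6827, 149.3432])]
w3.pkl [155.3739 264.6744] [147 230] [163 292] 557 [array([159.2001, 290.5288]), array([151.3378, 236.8242])]
[247.1538  88.0385] [158.5909 290.8182]
rod end [ 0.6175 -0.0511  0.0501] exp [ 0.6181 -0.0506  0.049 ]
```

View pics/w4b.png

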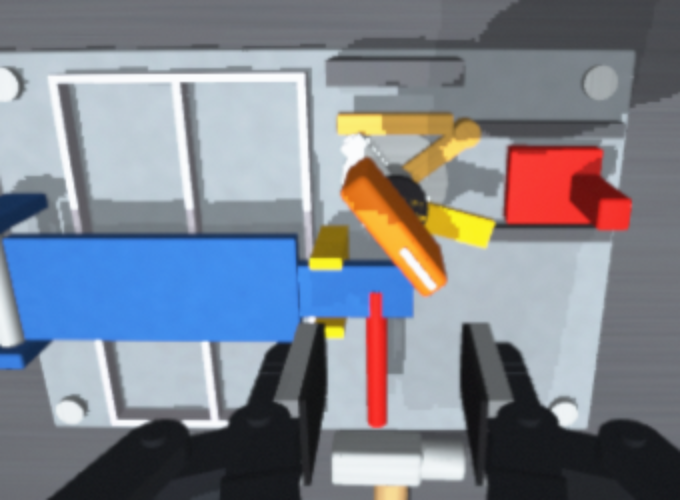

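The knob is open: its lug points away from the bar tip, and the catch is out. The rod end triangulates to z 0.050, where 0.049 was expected. Now to the handle.

drive_tool(rows=[{"dx": -2.18, "dy": -0.19, "dz": 0, "wx": 0, "wy": 0, "wz": 0, "hand": 40}, {"dx": -2.18, "dy": -0.19, "dz": 0, "wx": 0, "wy": 0, "wz": 0, "hand": 40}, {"dx": -2.18, "dy": -0.19, "dz": 0.6, "wx": 0, "wy": 0, "wz": 0, "hand": 40}, {"dx": -2.18, "dy": -0.19, "dz": 1.3, "wx": 0, "wy": 0, "wz": 0, "hand": 40}, {"dx": -2.18, "dy": -0.19, "dz": 2, "wx": 0, "wy": 0, "wz": 0, "hand": 40}, {"dx": -2.18, "dy": -0.19, "dz": 2.7, "wx": 0, "wy": 0, "wz": 0, "hand": 40}, {"dx": -2.18, "dy": -0.19, "dz": 3.38, "wx": 0, "wy": 0, "wz": 0, "hand": 40}, {"dx": -2.18, "dy": -0.19, "dz": 3.38, "wx": 0, "wy": 0, "wz": 0, "hand": 40}, {"dx": -2.18, "dy": -0.19, "dz": 3.38, "wx": 0, "wy": 0, "wz": 0, "hand": 40}, {"dx": -2.18, "dy": -0.19, "dz": 3.38, "wx": 0, "wy": 0, "wz": 0, "hand": 6}, {"dx": -2.18, "dy": -0.19, "dz": 3.38, "wx": 0, "wy": 0, "wz": 0, "hand": 6}, {"dx": -2.18, "dy": -0.19, "dz": 3.38, "wx": 0, "wy": 0, "wz": 0, "hand": 6}, {"dx": -2.18, "dy": -0.19, "dz": 3.38, "wx": 0, "wy": 0, "wz": 0, "hand": 6}, {"dx": -2.18, "dy": -0.19, "dz": 3.38, "wx": 0, "wy": 0, "wz": 0, "hand": 6}])

```text
clock: 14.0
eef_pos: [0.5931, -0.051, 0.0429]
tool_rot: [-0.003, 1.0, 0.0, 0.003]
ft_force: [0.6, 1.6, 6.7]
grip_width: 0.0103
grasp_force: 58.7
```

Run:
```python
import numpy as np
for i in range(1,18):
    t=min(1.75,i*1.75/16); print(round(t,3),'dy',round((205*np.cos(t)-205)/50,2),'dz',round(-205*np.sin(t)/50,2))
```

```text
0.109 dy -0.02 dz -0.45
0.219 dy -0.1 dz -0.89
0.328 dy -0.22 dz -1.32
0.438 dy -0.39 dz -1.74
0.547 dy -0.6 dz -2.13
0.656 dy -0.85 dz -2.5
0.766 dy -1.14 dz -2.84
0.875 dy -1.47 dz -3.15
0.984 dy -1.83 dz -3.41
1.094 dy -2.22 dz -3.64
1.203 dy -2.63 dz -3.83
1.312 dy -3.05 dz -3.96
1.422 dy -3.49 dz -4.05
1.531 dy -3.94 dz -4.1
1.641 dy -4.39 dz -4.09
1.75 dy -4.83 dz -4.03
1.75 dy -4.83 dz -4.03
```

drive_tool(rows=[{"dx": 0, "dy": -0.02, "dz": -0.45, "wx": 0, "wy": 0, "wz": 0, "hand": 6}, {"dx": 0, "dy": -0.1, "dz": -0.89, "wx": 0, "wy": 0, "wz": 0, "hand": 6}, {"dx": 0, "dy": -0.22, "dz": -1.32, "wx": 0, "wy": 0, "wz": 0, "hand": 6}, {"dx": 0, "dy": -0.39, "dz": -1.74, "wx": 0, "wy": 0, "wz": 0, "hand": 6}, {"dx": 0, "dy": -0.6, "dz": -2.13, "wx": 0, "wy": 0, "wz": 0, "hand": 6}, {"dx": 0, "dy": -0.85, "dz": -2.5, "wx": 0, "wy": 0, "wz": 0, "hand": 6}, {"dx": 0, "dy": -1.14, "dz": -2.84, "wx": 0, "wy": 0, "wz": 0, "hand": 6}, {"dx": 0, "dy": -1.47, "dz": -3.15, "wx": 0, "wy": 0, "wz": 0, "hand": 6}, {"dx": 0, "dy": -1.83, "dz": -3.41, "wx": 0, "wy": 0, "wz": 0, "hand": 6}, {"dx": 0, "dy": -2.22, "dz": -3.64, "wx": 0, "wy": 0, "wz": 0, "hand": 6}, {"dx": 0, "dy": -2.63, "dz": -3.83, "wx": 0, "wy": 0, "wz": 0, "hand": 6}, {"dx": 0, "dy": -3.05, "dz": -3.96, "wx": 0, "wy": 0, "wz": 0, "hand": 6}, {"dx": 0, "dy": -3.49, "dz": -4.05, "wx": 0, "wy": 0, "wz": 0, "hand": 6}, {"dx": 0, "dy": -3.94, "dz": -4.1, "wx": 0, "wy": 0, "wz": 0, "hand": 6}, {"dx": 0, "dy": -4.39, "dz": -4.09, "wx": 0, "wy": 0, "wz": 0, "hand": 6}, {"dx": 0, "dy": -4.75, "dz": -4.04, "wx": 0, "wy": 0, "wz": 0, "hand": 6}, {"dx": 0, "dy": -4.75, "dz": -4.04, "wx": 0, "wy": 0, "wz": 0, "hand": 6}, {"dx": 0, "dy": -4.75, "dz": -4.04, "wx": 0, "wy": 0, "wz": 0, "hand": 6}])

```text
clock: 15.8
eef_pos: [0.5947, -0.2911, 0.2475]
tool_rot: [-0.002, 1.0, -0.003, 0.005]
ft_force: [3.2, -3.3, 10.9]
grip_width: 0.0092
grasp_force: 65.0
```

drive_tool(rows=[{"dx": 0, "dy": 0, "dz": 0, "wx": 0, "wy": 0, "wz": 0, "hand": 36}, {"dx": 0, "dy": 0, "dz": 0, "wx": 0, "wy": 0, "wz": 0, "hand": 36}, {"dx": 0, "dy": 0, "dz": 0, "wx": 0, "wy": 0, "wz": 0, "hand": 36}, {"dx": 0, "dy": 0, "dz": -0.4, "wx": 0, "wy": 0, "wz": 0, "hand": 36}, {"dx": 0, "dy": 0, "dz": -0.9, "wx": 0, "wy": 0, "wz": 0, "hand": 36}, {"dx": 0, "dy": 0.9, "dz": -0.9, "wx": 0, "wy": 0, "wz": 0, "hand": 60}, {"dx": 0, "dy": 1.8, "dz": -0.9, "wx": 0, "wy": 0, "wz": 0, "hand": 60}, {"dx": 3.3, "dy": 10.2, "dz": -0.6, "wx": 0, "wy": 0, "wz": 0, "hand": 60}, {"dx": 3.3, "dy": 10.2, "dz": -0.6, "wx": 0, "wy": 0, "wz": 0, "hand": 60}, {"dx": 3.3, "dy": 10.2, "dz": -0.6, "wx": 0, "wy": 0, "wz": 0, "hand": 60}, {"dx": 3.3, "dy": 10.2, "dz": -0.6, "wx": 0, "wy": 0, "wz": 0, "hand": 60}, {"dx": 3.3, "dy": 10.2, "dz": -0.6, "wx": 0, "wy": 0, "wz": 0, "hand": 60}, {"dx": 3.3, "dy": 10.2, "dz": -0.6, "wx": 0, "wy": 0, "wz": 0, "hand": 60}, {"dx": 3.3, "dy": 10.2, "dz": -0.6, "wx": 0, "wy": 0, "wz": 0, "hand": 60}, {"dx": 3.3, "dy": 10.2, "dz": -0.6, "wx": 0, "wy": 0, "wz": 0, "hand": 60}, {"dx": 3.3, "dy": 10.2, "dz": -0.6, "wx": 0, "wy": 0, "wz": 0, "hand": 60}, {"dx": 3.3, "dy": 10.2, "dz": -0.6, "wx": 0, "wy": 0, "wz": 0, "hand": 60}, {"dx": 3.3, "dy": 10.2, "dz": -0.6, "wx": 0, "wy": 0, "wz": 0, "hand": 60}, {"dx": 3.3, "dy": 10.2, "dz": -0.6, "wx": 0, "wy": 0, "wz": 0, "hand": 60}])

```text
clock: 17.7
eef_pos: [0.425, 0.2198, 0.2721]
tool_rot: [-0.002, 1.0, -0.0, -0.0]
ft_force: [0.3, -0.2, -0.5]
grip_width: 0.0599
grasp_force: 0.0
```

Run:
```python
from h import *
np.set_printoptions(precision=4,suppress=True)
o,im=snap('wrist','w5.png'); pickle.dump((o,im),open('w5.pkl','wb'))
print(o['eef_pos'],o['tool_rot'],o['joint_pos'],o['clock'])
print('scene knob',[(round(d['score'],2),np.round(d['extent'],1).tolist()) for d in bot.look_for('wrist','tube0_mid')])
cv2.imwrite('pics/w5b.png',cv2.resize(im[:,:,::-1],(800,600),interpolation=cv2.INTER_CUBIC))
```

```text
[0.425  0.2198 0.2721] [-0.002   1.     -0.0004 -0.0002] [ 0.4777  0.1872  0.0145  1.3988 -0.0005  0.4737] 17.7
scene knob [(0.64, [345.8, 172.3, 45.0, 68.6]), (0.6, [86.2, 222.3, 172.3, 155.4])]
```

View pics/w5b.png

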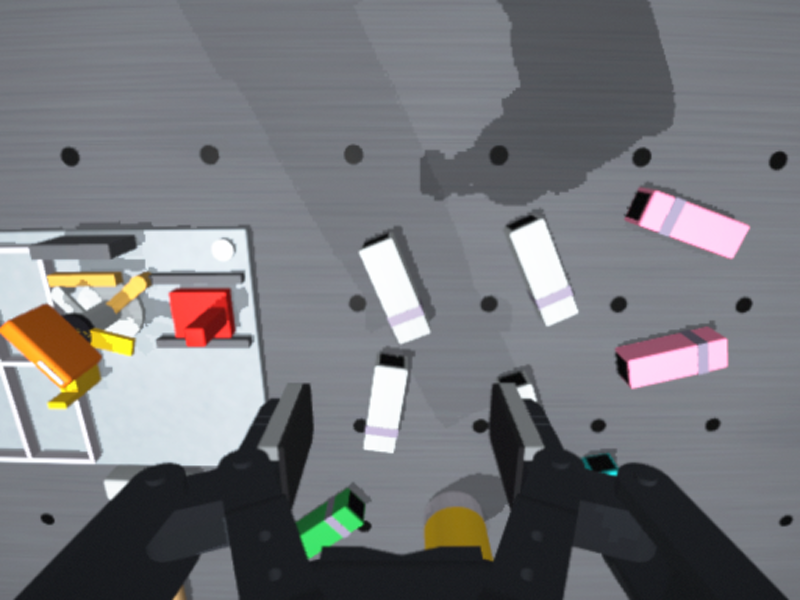

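The four white-grey steel coupons with lilac bands are at (395,287), (543,270), (387,403) and (518,385), the last partly hidden by a finger. The pink, green and turquoise look-alikes at (692,222), (672,358), (330,525) and (600,462) are the excluded colours. I'll measure the white ones on their top plane.

```bash
cat >> h.py <<'E'
def white(im,o,z=.03,area=300):
    h,s,v=cv2.split(cv2.cvtColor(im,cv2.COLOR_RGB2HSV))
    m=((s<50)&(v>185)).astype(np.uint8); m=cv2.morphologyEx(m,cv2.MORPH_CLOSE,np.ones((5,5)))
    m=cv2.morphologyEx(m,cv2.MORPH_OPEN,np.ones((3,3)))
    n,l,st,ce=cv2.connectedComponentsWithStats(m); out=[]
    for i in range(1,n):
        if st[i,4]<area: continue
        c=max(cv2.findContours((l==i).astype(np.uint8),0,2)[0],key=cv2.contourArea)[:,0]
        P=np.array([plane('wrist',q,z,o)[:2] for q in c])*1000
        (x,y),(a,b),t=cv2.minAreaRect(P.astype(np.float32))
        if a<b: a,b,t=b,a,t+90
        if not(60<a<110 and 20<b<45): continue
        out.append((round(x/1000,4),round(y/1000,4),round((t+90)%180-90,1),round(a,1),round(b,1),ce[i].round(1).tolist()))
    return out
E
python3 - <<'E'
from h import *
o,im=pickle.load(open('w5.pkl','rb'))
for r in white(im,o,area=100): print(r)
E
```

```text
(0.4009, 0.459, 72.0, 86.0, 29.7, [443.5, 143.6])
(0.4427, 0.3398, 26.0, 89.9, 30.0, [347.9, 174.0])
(0.4597, 0.216, 21.9, 89.7, 30.0, [252.3, 186.0])
(0.5247, 0.4702, -78.1, 86.0, 28.9, [434.3, 232.3])
(0.5732, 0.2062, -8.2, 89.8, 30.0, [246.0, 261.3])
```

drive_tool(rows=[{"dx": -0.69, "dy": -0.08, "dz": 0.9, "wx": 0, "wy": 0, "wz": -1.5, "hand": 60}, {"dx": -0.69, "dy": -0.08, "dz": 1.8, "wx": 0, "wy": 0, "wz": -3, "hand": 60}, {"dx": -0.69, "dy": -0.08, "dz": 2.7, "wx": 0, "wy": 0, "wz": -4.33, "hand": 60}, {"dx": -0.69, "dy": -0.08, "dz": 3.4, "wx": 0, "wy": 0, "wz": -4.33, "hand": 60}, {"dx": -0.69, "dy": -0.08, "dz": 4.1, "wx": 0, "wy": 0, "wz": -4.33, "hand": 60}, {"dx": -0.69, "dy": -0.08, "dz": 4.6, "wx": 0, "wy": 0, "wz": -4.33, "hand": 60}, {"dx": -0.69, "dy": -0.08, "dz": 4.99, "wx": 0, "wy": 0, "wz": -4.33, "hand": 60}, {"dx": -0.69, "dy": -0.08, "dz": 4.99, "wx": 0, "wy": 0, "wz": -4.33, "hand": 60}, {"dx": -0.69, "dy": -0.08, "dz": 4.99, "wx": 0, "wy": 0, "wz": -4.33, "hand": 22}, {"dx": -0.69, "dy": -0.08, "dz": 4.99, "wx": 0, "wy": 0, "wz": -4.33, "hand": 22}, {"dx": -0.69, "dy": -0.08, "dz": 4.99, "wx": 0, "wy": 0, "wz": -4.33, "hand": 22}, {"dx": -0.69, "dy": -0.08, "dz": 4.99, "wx": 0, "wy": 0, "wz": -4.33, "hand": 22}, {"dx": -0.69, "dy": -0.08, "dz": 4.99, "wx": 0, "wy": 0, "wz": -4.33, "hand": 22}])

```text
clock: 19.1
eef_pos: [0.4609, 0.2169, 0.0245]
tool_rot: [-0.19, 0.982, -0.0, 0.002]
ft_force: [0.5, -2.1, 5.5]
grip_width: 0.0288
grasp_force: 61.5
```

drive_tool(rows=[{"dx": 0, "dy": 0, "dz": -0.8, "wx": 0, "wy": 0, "wz": 0, "hand": 22}, {"dx": 0, "dy": 0, "dz": -1.7, "wx": 0, "wy": 0, "wz": 0, "hand": 22}, {"dx": 0, "dy": 0, "dz": -2.6, "wx": 0, "wy": 0, "wz": 0, "hand": 22}, {"dx": 0.26, "dy": -0.77, "dz": -3.15, "wx": 0, "wy": 0, "wz": 0, "hand": 22}, {"dx": 0.53, "dy": -1.54, "dz": -3.15, "wx": 0, "wy": 0, "wz": 0.5, "hand": 22}, {"dx": 0.8, "dy": -2.31, "dz": -3.15, "wx": 0, "wy": 0, "wz": 1, "hand": 22}, {"dx": 1.06, "dy": -3.08, "dz": -3.15, "wx": 0, "wy": 0, "wz": 1.5, "hand": 22}, {"dx": 1.33, "dy": -3.85, "dz": -3.15, "wx": 0, "wy": 0, "wz": 2.2, "hand": 22}, {"dx": 1.59, "dy": -4.62, "dz": -3.15, "wx": 0, "wy": 0, "wz": 3, "hand": 22}, {"dx": 1.86, "dy": -5.39, "dz": -3.15, "wx": 0, "wy": 0, "wz": 3.6, "hand": 22}, {"dx": 2.12, "dy": -6.15, "dz": -3.15, "wx": 0, "wy": 0, "wz": 4.27, "hand": 22}, {"dx": 2.39, "dy": -6.92, "dz": -3.15, "wx": 0, "wy": 0, "wz": 4.27, "hand": 22}, {"dx": 2.65, "dy": -7.69, "dz": -2.6, "wx": 0, "wy": 0, "wz": 4.27, "hand": 22}, {"dx": 2.65, "dy": -7.69, "dz": -1.8, "wx": 0, "wy": 0, "wz": 4.27, "hand": 22}, {"dx": 2.65, "dy": -7.69, "dz": -1.2, "wx": 0, "wy": 0, "wz": 4.27, "hand": 22}, {"dx": 2.65, "dy": -7.69, "dz": -1.2, "wx": 0, "wy": 0, "wz": 4.27, "hand": 22}])

```text
clock: 20.7
eef_pos: [0.4755, -0.1881, 0.0782]
tool_rot: [-0.004, 1.0, 0.002, -0.005]
ft_force: [-1.0, 0.4, -3.3]
grip_width: 0.0282
grasp_force: 65.0
```

Run:
```python
from h import *
o,im=snap('wrist','w6.png'); pickle.dump((o,im),open('w6.pkl','wb'))
print(o['eef_pos'].round(4),o['tool_rot'].round(4),o['ft_force'].round(1),o['grip_width'])
cv2.imwrite('pics/w6b.png',cv2.resize(im[:,:,::-1],(640,480)))
```

```text
[ 0.4755 -0.1881  0.0782] [-0.0044  1.      0.0023 -0.0051] [-1.   0.4 -3.3] 0.02817299943622996
```

View pics/w6b.png

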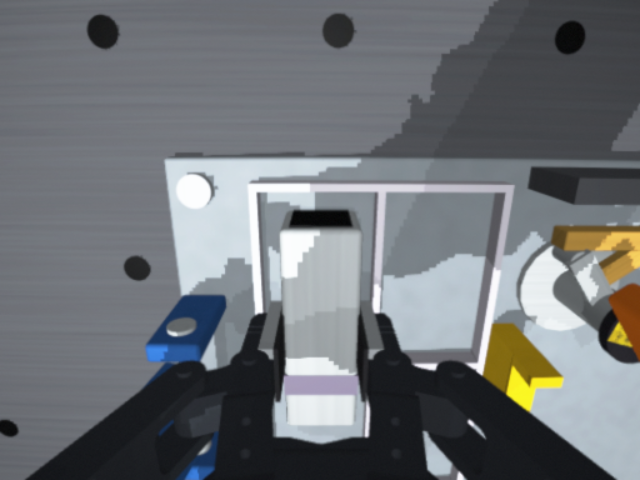

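The coupon is held straight in the fingers over bay0 and the tray walls are visible around it, so I'm lowering it now.

drive_tool(rows=[{"dx": 0, "dy": 0, "dz": 0, "wx": 0, "wy": 0, "wz": 0, "hand": 22}, {"dx": 0, "dy": 0, "dz": 0.4, "wx": 0, "wy": 0, "wz": 0, "hand": 22}, {"dx": 0, "dy": 0, "dz": 0.75, "wx": 0, "wy": 0, "wz": 0, "hand": 22}, {"dx": 0, "dy": 0, "dz": 0.97, "wx": 0, "wy": 0, "wz": 0, "hand": 22}, {"dx": 0, "dy": 0, "dz": 0.97, "wx": 0, "wy": 0, "wz": 0, "hand": 22}, {"dx": 0, "dy": 0, "dz": 0.97, "wx": 0, "wy": 0, "wz": 0, "hand": 22}])

```text
clock: 21.35
eef_pos: [0.481, -0.1896, 0.0356]
tool_rot: [-0.005, 1.0, -0.0, 0.001]
ft_force: [0.8, 0.0, -2.9]
grip_width: 0.0286
grasp_force: 65.2
```

drive_tool(rows=[{"dx": 0, "dy": 0, "dz": 0, "wx": 0, "wy": 0, "wz": 0, "hand": 37}, {"dx": 0, "dy": 0, "dz": 0, "wx": 0, "wy": 0, "wz": 0, "hand": 37}, {"dx": 0, "dy": 0, "dz": 0, "wx": 0, "wy": 0, "wz": 0, "hand": 37}, {"dx": 0, "dy": 0, "dz": -0.5, "wx": 0, "wy": 0, "wz": 0, "hand": 37}, {"dx": 0, "dy": 0, "dz": -1.4, "wx": 0, "wy": 0, "wz": 0, "hand": 37}, {"dx": 0, "dy": 0, "dz": -2.4, "wx": 0, "wy": 0, "wz": 0, "hand": 60}, {"dx": 0, "dy": 0, "dz": -3.2, "wx": 0, "wy": 0, "wz": 0, "hand": 60}, {"dx": -0.28, "dy": 9.3, "dz": -4.72, "wx": 0, "wy": 0, "wz": 0, "hand": 60}, {"dx": -0.28, "dy": 9.3, "dz": -4.72, "wx": 0, "wy": 0, "wz": 0, "hand": 60}, {"dx": -0.28, "dy": 9.3, "dz": -4.72, "wx": 0, "wy": 0, "wz": 0, "hand": 60}, {"dx": -0.28, "dy": 9.3, "dz": -4.72, "wx": 0, "wy": 0, "wz": 0, "hand": 60}, {"dx": -0.28, "dy": 9.3, "dz": -4.72, "wx": 0, "wy": 0, "wz": 0, "hand": 60}, {"dx": -0.28, "dy": 9.3, "dz": -4.72, "wx": 0, "wy": 0, "wz": 0, "hand": 60}, {"dx": -0.28, "dy": 9.3, "dz": -4.72, "wx": 0, "wy": 0, "wz": 0, "hand": 60}, {"dx": -0.28, "dy": 9.3, "dz": -4.72, "wx": 0, "wy": 0, "wz": 0, "hand": 60}, {"dx": -0.28, "dy": 9.3, "dz": -4.72, "wx": 0, "wy": 0, "wz": 0, "hand": 60}, {"dx": -0.28, "dy": 9.3, "dz": -4.72, "wx": 0, "wy": 0, "wz": 0, "hand": 60}, {"dx": -0.28, "dy": 9.3, "dz": -4.72, "wx": 0, "wy": 0, "wz": 0, "hand": 60}, {"dx": -0.28, "dy": 9.3, "dz": -4.72, "wx": 0, "wy": 0, "wz": 0, "hand": 60}])

```text
clock: 23.25
eef_pos: [0.4891, 0.2757, 0.2701]
tool_rot: [-0.005, 1.0, -0.0, -0.0]
ft_force: [0.1, -0.4, -1.3]
grip_width: 0.0601
grasp_force: 0.0
```

Run:
```python
from h import *
o,im=snap('wrist','w7.png'); pickle.dump((o,im),open('w7.pkl','wb'))
print(o['eef_pos'].round(4),o['tool_rot'].round(4),o['joint_vel'].round(3))
a=white(im,o,area=100)
for r in a: print(r)
o5,im5=pickle.load(open('w5.pkl','rb'))
for r5 in white(im5,o5,area=100):
    for r in a:
        if np.hypot(r[0]-r5[0],r[1]-r5[1])<.02: print(tri([ray('wrist',r5[5],o5),ray('wrist',r[5],o)]).round(4))
```

```text
[0.4891 0.2757 0.2701] [-5.4e-03  1.0e+00 -4.0e-04 -2.0e-04] [-0.031 -0.011 -0.021 -0.001 -0.002  0.001]
(0.443, 0.34, 25.7, 89.5, 30.0, [308.3, 123.9])
(0.5249, 0.4698, -77.7, 86.4, 29.5, [403.1, 190.2])
(0.5735, 0.206, -8.2, 89.9, 29.6, [204.4, 219.7])
(0.5918, 0.3395, 19.8, 89.7, 29.8, [300.2, 232.6])
(0.6697, -0.0317, -88.2, 88.2, 26.4, [48.4, 278.1])
[0.4414 0.3393 0.0286]
[0.5249 0.4706 0.0298]
[0.5699 0.2066 0.031 ]
```

drive_tool(rows=[{"dx": -0.8, "dy": -0.7, "dz": 0.6, "wx": 0, "wy": 0, "wz": 1, "hand": 60}, {"dx": -1.66, "dy": -1.4, "dz": 1.2, "wx": 0, "wy": 0, "wz": 1.75, "hand": 60}, {"dx": -1.66, "dy": -1.4, "dz": 2.1, "wx": 0, "wy": 0, "wz": 1.75, "hand": 60}, {"dx": -1.66, "dy": -1.4, "dz": 3, "wx": 0, "wy": 0, "wz": 1.75, "hand": 60}, {"dx": -1.66, "dy": -1.4, "dz": 3.9, "wx": 0, "wy": 0, "wz": 1.75, "hand": 60}, {"dx": -1.66, "dy": -1.4, "dz": 4.5, "wx": 0, "wy": 0, "wz": 1.75, "hand": 60}, {"dx": -1.66, "dy": -1.4, "dz": 4.95, "wx": 0, "wy": 0, "wz": 1.75, "hand": 60}, {"dx": -1.66, "dy": -1.4, "dz": 4.95, "wx": 0, "wy": 0, "wz": 1.75, "hand": 60}, {"dx": -1.66, "dy": -1.4, "dz": 4.95, "wx": 0, "wy": 0, "wz": 1.75, "hand": 60}, {"dx": -1.66, "dy": -1.4, "dz": 4.95, "wx": 0, "wy": 0, "wz": 1.75, "hand": 22}, {"dx": -1.66, "dy": -1.4, "dz": 4.95, "wx": 0, "wy": 0, "wz": 1.75, "hand": 22}, {"dx": -1.66, "dy": -1.4, "dz": 4.95, "wx": 0, "wy": 0, "wz": 1.75, "hand": 22}, {"dx": -1.66, "dy": -1.4, "dz": 4.95, "wx": 0, "wy": 0, "wz": 1.75, "hand": 22}, {"dx": -1.66, "dy": -1.4, "dz": 4.95, "wx": 0, "wy": 0, "wz": 1.75, "hand": 22}])

```text
clock: 24.7
eef_pos: [0.5747, 0.2066, 0.0253]
tool_rot: [0.071, 0.997, 0.0, 0.002]
ft_force: [-0.5, -1.7, 6.9]
grip_width: 0.0285
grasp_force: 62.2
```

drive_tool(rows=[{"dx": 0, "dy": 0, "dz": -0.8, "wx": 0, "wy": 0, "wz": 0, "hand": 22}, {"dx": 0, "dy": 0, "dz": -1.7, "wx": 0, "wy": 0, "wz": 0, "hand": 22}, {"dx": -0.14, "dy": -0.77, "dz": -2.4, "wx": 0, "wy": 0, "wz": 0, "hand": 22}, {"dx": -0.28, "dy": -1.55, "dz": -2.65, "wx": 0, "wy": 0, "wz": 0, "hand": 22}, {"dx": -0.43, "dy": -2.35, "dz": -2.65, "wx": 0, "wy": 0, "wz": 0, "hand": 22}, {"dx": -0.57, "dy": -3.1, "dz": -2.65, "wx": 0, "wy": 0, "wz": -0.5, "hand": 22}, {"dx": -0.71, "dy": -3.9, "dz": -2.65, "wx": 0, "wy": 0, "wz": -1, "hand": 22}, {"dx": -0.85, "dy": -4.65, "dz": -2.65, "wx": 0, "wy": 0, "wz": -1.5, "hand": 22}, {"dx": -1, "dy": -5.45, "dz": -2.65, "wx": 0, "wy": 0, "wz": -1.75, "hand": 22}, {"dx": -1.14, "dy": -6.2, "dz": -2.65, "wx": 0, "wy": 0, "wz": -1.75, "hand": 22}, {"dx": -1.28, "dy": -7, "dz": -2.65, "wx": 0, "wy": 0, "wz": -1.75, "hand": 22}, {"dx": -1.42, "dy": -7.77, "dz": -2.2, "wx": 0, "wy": 0, "wz": -1.75, "hand": 22}, {"dx": -1.42, "dy": -7.77, "dz": -1.6, "wx": 0, "wy": 0, "wz": -1.75, "hand": 22}, {"dx": -1.42, "dy": -7.77, "dz": -1.2, "wx": 0, "wy": 0, "wz": -1.75, "hand": 22}, {"dx": -1.42, "dy": -7.77, "dz": -1.2, "wx": 0, "wy": 0, "wz": -1.75, "hand": 22}, {"dx": -1.42, "dy": -7.77, "dz": -1.2, "wx": 0, "wy": 0, "wz": -1.75, "hand": 22}])

```text
clock: 26.3
eef_pos: [0.5877, -0.1879, 0.0828]
tool_rot: [-0.005, 1.0, 0.0, -0.001]
ft_force: [-0.1, -0.5, -2.5]
grip_width: 0.0283
grasp_force: 61.0
```

Run:
```python
from h import *
o,im=snap('wrist','w8.png'); pickle.dump((o,im),open('w8.pkl','wb'))
print(o['eef_pos'].round(4),o['tool_rot'].round(4),o['ft_force'].round(1),o['ft_torque'].round(3),o['grip_width'])
# held coupon far/near ends: compare with the view of first carry
d=[]
for f in('w6.pkl','w8.pkl'):
    _,i=pickle.load(open(f,'rb')); h,s,v=cv2.split(cv2.cvtColor(i,cv2.COLOR_RGB2HSV))
    col=v[:, 256]; print(f,[int(x) for x in col[130:360:8]])
```

```text
[ 0.5877 -0.1879  0.0828] [-5.e-03  1.e+00  2.e-04 -6.e-04] [-0.1 -0.5 -2.5] [-0.027 -0.079  0.026] 0.028255123362058366
w6.pkl [226, 154, 147, 157, 151, 7, 8, 184, 193, 193, 192, 193, 190, 189, 189, 169, 166, 165, 164, 164, 243, 241, 186, 186, 237, 235, 233, 196, 156]
w8.pkl [167, 221, 133, 131, 132, 18, 3, 145, 173, 173, 171, 172, 171, 169, 169, 151, 149, 148, 147, 146, 229, 227, 166, 165, 222, 220, 218, 111, 43]
```

drive_tool(rows=[{"dx": 0, "dy": 0, "dz": 0.4, "wx": 0, "wy": 0, "wz": 0, "hand": 22}, {"dx": 0, "dy": 0, "dz": 0.75, "wx": 0, "wy": 0, "wz": 0, "hand": 22}, {"dx": 0, "dy": 0, "dz": 0.97, "wx": 0, "wy": 0, "wz": 0, "hand": 22}, {"dx": 0, "dy": 0, "dz": 0.97, "wx": 0, "wy": 0, "wz": 0, "hand": 22}, {"dx": 0, "dy": 0, "dz": 0.97, "wx": 0, "wy": 0, "wz": 0, "hand": 22}, {"dx": 0, "dy": 0, "dz": 0.97, "wx": 0, "wy": 0, "wz": 0, "hand": 37}, {"dx": 0, "dy": 0, "dz": 0.97, "wx": 0, "wy": 0, "wz": 0, "hand": 37}, {"dx": 0, "dy": 0, "dz": 0.97, "wx": 0, "wy": 0, "wz": 0, "hand": 37}, {"dx": 0, "dy": 0, "dz": 0.5, "wx": 0, "wy": 0, "wz": 0, "hand": 37}, {"dx": 0, "dy": 0, "dz": -0.4, "wx": 0, "wy": 0, "wz": 0, "hand": 37}, {"dx": 0, "dy": 0, "dz": -1.3, "wx": 0, "wy": 0, "wz": 0, "hand": 60}, {"dx": 0, "dy": 0, "dz": -2.2, "wx": 0, "wy": 0, "wz": 0, "hand": 60}])

```text
clock: 27.55
eef_pos: [0.5878, -0.1882, 0.1948]
tool_rot: [-0.005, 1.0, -0.0, 0.0]
ft_force: [0.4, 0.9, 0.2]
grip_width: 0.0603
grasp_force: 0.0
```

drive_tool(rows=[{"dx": 1.87, "dy": 9.3, "dz": -1.55, "wx": 0, "wy": 0, "wz": 0, "hand": 60}, {"dx": 1.87, "dy": 9.3, "dz": -1.55, "wx": 0, "wy": 0, "wz": 0, "hand": 60}, {"dx": 1.87, "dy": 9.3, "dz": -1.55, "wx": 0, "wy": 0, "wz": 0, "hand": 60}, {"dx": 1.87, "dy": 9.3, "dz": -1.55, "wx": 0, "wy": 0, "wz": 0, "hand": 60}, {"dx": 1.87, "dy": 9.3, "dz": -1.55, "wx": 0, "wy": 0, "wz": 0, "hand": 60}, {"dx": 1.87, "dy": 9.3, "dz": -1.55, "wx": 0, "wy": 0, "wz": 0, "hand": 60}, {"dx": 1.87, "dy": 9.3, "dz": -1.55, "wx": 0, "wy": 0, "wz": 0, "hand": 60}, {"dx": 1.87, "dy": 9.3, "dz": -1.55, "wx": 0, "wy": 0, "wz": 0, "hand": 60}, {"dx": 1.87, "dy": 9.3, "dz": -1.55, "wx": 0, "wy": 0, "wz": 0, "hand": 60}, {"dx": 1.87, "dy": 9.3, "dz": -1.55, "wx": 0, "wy": 0, "wz": 0, "hand": 60}, {"dx": 1.87, "dy": 9.3, "dz": -1.55, "wx": 0, "wy": 0, "wz": 0, "hand": 60}, {"dx": 1.87, "dy": 9.3, "dz": -1.55, "wx": 0, "wy": 0, "wz": 0, "hand": 60}, {"dx": 1.87, "dy": 9.3, "dz": -1.55, "wx": 0, "wy": 0, "wz": 0, "hand": 60}])

```text
clock: 28.85
eef_pos: [0.4901, 0.2748, 0.2702]
tool_rot: [-0.004, 1.0, -0.0, -0.0]
ft_force: [0.4, -0.2, -0.3]
grip_width: 0.0599
grasp_force: 0.0
```

Run:
```python
from h import *
o,im=snap('wrist','w9.png'); pickle.dump((o,im),open('w9.pkl','wb'))
print(o['eef_pos'].round(4),o['tool_rot'].round(4),o['joint_vel'].round(3))
for r in white(im,o,area=100): print(r)
```

```text
[0.4901 0.2748 0.2702] [-4.3e-03  1.0e+00 -3.0e-04 -1.0e-04] [-0.015 -0.    -0.005 -0.001  0.003  0.001]
(0.4431, 0.3399, 25.7, 89.6, 30.0, [308.9, 123.0])
(0.5249, 0.4699, -77.9, 86.7, 29.7, [403.8, 189.1])
(0.5919, 0.3395, 19.8, 89.9, 29.7, [300.8, 231.8])
(0.67, -0.0325, -88.4, 88.1, 26.4, [48.9, 278.0])
```

drive_tool(rows=[{"dx": -0.8, "dy": 0.5, "dz": 0.3, "wx": 0, "wy": 0, "wz": -1.3, "hand": 60}, {"dx": -1.6, "dy": 1, "dz": 0.6, "wx": 0, "wy": 0, "wz": -2.6, "hand": 60}, {"dx": -2.05, "dy": 1.27, "dz": 1.2, "wx": 0, "wy": 0, "wz": -3.86, "hand": 60}, {"dx": -2.05, "dy": 1.27, "dz": 2.1, "wx": 0, "wy": 0, "wz": -3.86, "hand": 60}, {"dx": -2.05, "dy": 1.27, "dz": 3, "wx": 0, "wy": 0, "wz": -3.86, "hand": 60}, {"dx": -2.05, "dy": 1.27, "dz": 3.9, "wx": 0, "wy": 0, "wz": -3.86, "hand": 60}, {"dx": -2.05, "dy": 1.27, "dz": 4.5, "wx": 0, "wy": 0, "wz": -3.86, "hand": 60}, {"dx": -2.05, "dy": 1.27, "dz": 4.95, "wx": 0, "wy": 0, "wz": -3.86, "hand": 60}, {"dx": -2.05, "dy": 1.27, "dz": 4.95, "wx": 0, "wy": 0, "wz": -3.86, "hand": 60}, {"dx": -2.05, "dy": 1.27, "dz": 4.95, "wx": 0, "wy": 0, "wz": -3.86, "hand": 60}, {"dx": -2.05, "dy": 1.27, "dz": 4.95, "wx": 0, "wy": 0, "wz": -3.86, "hand": 22}, {"dx": -2.05, "dy": 1.27, "dz": 4.95, "wx": 0, "wy": 0, "wz": -3.86, "hand": 22}, {"dx": -2.05, "dy": 1.27, "dz": 4.95, "wx": 0, "wy": 0, "wz": -3.86, "hand": 22}, {"dx": -2.05, "dy": 1.27, "dz": 4.95, "wx": 0, "wy": 0, "wz": -3.86, "hand": 22}, {"dx": -2.05, "dy": 1.27, "dz": 4.95, "wx": 0, "wy": 0, "wz": -3.86, "hand": 22}])

```text
clock: 30.4
eef_pos: [0.5935, 0.3409, 0.0256]
tool_rot: [-0.172, 0.985, 0.0, 0.002]
ft_force: [0.4, -1.4, 6.5]
grip_width: 0.029
grasp_force: 62.7
```

drive_tool(rows=[{"dx": 0, "dy": 0, "dz": -0.8, "wx": 0, "wy": 0, "wz": 0, "hand": 22}, {"dx": 0, "dy": 0, "dz": -1.7, "wx": 0, "wy": 0, "wz": 0, "hand": 22}, {"dx": 0.26, "dy": -0.7, "dz": -2.4, "wx": 0, "wy": 0, "wz": 0, "hand": 22}, {"dx": 0.58, "dy": -1.57, "dz": -2.65, "wx": 0, "wy": 0, "wz": 0.3, "hand": 22}, {"dx": 0.9, "dy": -2.43, "dz": -2.65, "wx": 0, "wy": 0, "wz": 0.8, "hand": 22}, {"dx": 1.22, "dy": -3.3, "dz": -2.65, "wx": 0, "wy": 0, "wz": 1.3, "hand": 22}, {"dx": 1.55, "dy": -4.17, "dz": -2.65, "wx": 0, "wy": 0, "wz": 1.9, "hand": 22}, {"dx": 1.87, "dy": -5.03, "dz": -2.65, "wx": 0, "wy": 0, "wz": 2.5, "hand": 22}, {"dx": 2.19, "dy": -5.9, "dz": -2.65, "wx": 0, "wy": 0, "wz": 3.1, "hand": 22}, {"dx": 2.51, "dy": -6.77, "dz": -2.65, "wx": 0, "wy": 0, "wz": 3.6, "hand": 22}, {"dx": 2.84, "dy": -7.64, "dz": -2.65, "wx": 0, "wy": 0, "wz": 3.86, "hand": 22}, {"dx": 3.1, "dy": -8.35, "dz": -2.65, "wx": 0, "wy": 0, "wz": 3.86, "hand": 22}, {"dx": 3.22, "dy": -8.67, "dz": -2.2, "wx": 0, "wy": 0, "wz": 3.86, "hand": 22}, {"dx": 3.22, "dy": -8.67, "dz": -1.6, "wx": 0, "wy": 0, "wz": 3.86, "hand": 22}, {"dx": 3.22, "dy": -8.67, "dz": -1.2, "wx": 0, "wy": 0, "wz": 3.86, "hand": 22}, {"dx": 3.22, "dy": -8.67, "dz": -1.2, "wx": 0, "wy": 0, "wz": 3.86, "hand": 22}, {"dx": 3.22, "dy": -8.67, "dz": -1.2, "wx": 0, "wy": 0, "wz": 3.86, "hand": 22}])

```text
clock: 32.1
eef_pos: [0.5873, -0.1218, 0.0827]
tool_rot: [-0.005, 1.0, 0.0, -0.001]
ft_force: [0.7, -0.3, -2.8]
grip_width: 0.028
grasp_force: 61.5
```

Run:
```python
from h import *
o,im=snap('wrist','w10.png'); pickle.dump((o,im),open('w10.pkl','wb'))
print(o['eef_pos'].round(4),o['tool_rot'].round(4),o['ft_force'].round(1),o['ft_torque'].round(3),o['grip_width'])
for f in('w6.pkl','w10.pkl'):
    _,i=pickle.load(open(f,'rb')); v=i.max(2); print(f,[int(x) for x in v[130:360:8,256]],[int(x) for x in v[250,200:312:6]])
```

```text
[ 0.5873 -0.1218  0.0827] [-5.e-03  1.e+00  2.e-04 -6.e-04] [ 0.7 -0.3 -2.8] [-0.018 -0.053  0.008] 0.028044202809608638
w6.pkl [226, 154, 147, 157, 151, 7, 8, 184, 193, 193, 192, 193, 190, 189, 189, 169, 166, 165, 164, 164, 243, 241, 186, 186, 237, 235, 233, 196, 156] [136, 211, 67, 107, 59, 187, 186, 188, 190, 167, 169, 170, 171, 171, 167, 100, 101, 175, 185]
w10.pkl [178, 152, 121, 122, 120, 5, 22, 160, 160, 159, 158, 157, 155, 156, 155, 138, 137, 135, 135, 146, 216, 142, 153, 193, 206, 202, 134, 101, 75] [162, 120, 99, 86, 44, 154, 152, 153, 151, 136, 137, 141, 140, 142, 136, 80, 83, 132, 147]
```

drive_tool(rows=[{"dx": 0, "dy": 0, "dz": 0.4, "wx": 0, "wy": 0, "wz": 0, "hand": 22}, {"dx": 0, "dy": 0, "dz": 0.75, "wx": 0, "wy": 0, "wz": 0, "hand": 22}, {"dx": 0, "dy": 0, "dz": 0.97, "wx": 0, "wy": 0, "wz": 0, "hand": 22}, {"dx": 0, "dy": 0, "dz": 0.97, "wx": 0, "wy": 0, "wz": 0, "hand": 22}, {"dx": 0, "dy": 0, "dz": 0.97, "wx": 0, "wy": 0, "wz": 0, "hand": 22}, {"dx": 0, "dy": 0, "dz": 0.97, "wx": 0, "wy": 0, "wz": 0, "hand": 37}, {"dx": 0, "dy": 0, "dz": 0.97, "wx": 0, "wy": 0, "wz": 0, "hand": 37}, {"dx": 0, "dy": 0, "dz": 0.97, "wx": 0, "wy": 0, "wz": 0, "hand": 37}, {"dx": 0, "dy": 0, "dz": 0.5, "wx": 0, "wy": 0, "wz": 0, "hand": 37}, {"dx": 0, "dy": 0, "dz": -0.4, "wx": 0, "wy": 0, "wz": 0, "hand": 37}, {"dx": 0, "dy": 0, "dz": -1.3, "wx": 0, "wy": 0, "wz": 0, "hand": 60}, {"dx": 0, "dy": 0, "dz": -2.2, "wx": 0, "wy": 0, "wz": 0, "hand": 60}])

```text
clock: 33.35
eef_pos: [0.5875, -0.122, 0.1947]
tool_rot: [-0.005, 1.0, -0.0, 0.0]
ft_force: [1.6, -0.3, -0.7]
grip_width: 0.0598
grasp_force: 0.0
```

drive_tool(rows=[{"dx": 1.88, "dy": 7.98, "dz": -1.55, "wx": 0, "wy": 0, "wz": 0, "hand": 60}, {"dx": 1.88, "dy": 7.98, "dz": -1.55, "wx": 0, "wy": 0, "wz": 0, "hand": 60}, {"dx": 1.88, "dy": 7.98, "dz": -1.55, "wx": 0, "wy": 0, "wz": 0, "hand": 60}, {"dx": 1.88, "dy": 7.98, "dz": -1.55, "wx": 0, "wy": 0, "wz": 0, "hand": 60}, {"dx": 1.88, "dy": 7.98, "dz": -1.55, "wx": 0, "wy": 0, "wz": 0, "hand": 60}, {"dx": 1.88, "dy": 7.98, "dz": -1.55, "wx": 0, "wy": 0, "wz": 0, "hand": 60}, {"dx": 1.88, "dy": 7.98, "dz": -1.55, "wx": 0, "wy": 0, "wz": 0, "hand": 60}, {"dx": 1.88, "dy": 7.98, "dz": -1.55, "wx": 0, "wy": 0, "wz": 0, "hand": 60}, {"dx": 1.88, "dy": 7.98, "dz": -1.55, "wx": 0, "wy": 0, "wz": 0, "hand": 60}, {"dx": 1.88, "dy": 7.98, "dz": -1.55, "wx": 0, "wy": 0, "wz": 0, "hand": 60}, {"dx": 1.88, "dy": 7.98, "dz": -1.55, "wx": 0, "wy": 0, "wz": 0, "hand": 60}, {"dx": 1.88, "dy": 7.98, "dz": -1.55, "wx": 0, "wy": 0, "wz": 0, "hand": 60}])

```text
clock: 34.55
eef_pos: [0.4901, 0.2745, 0.2699]
tool_rot: [-0.004, 1.0, -0.0, -0.0]
ft_force: [-0.8, -0.5, -0.6]
grip_width: 0.0597
grasp_force: 0.0
```

Run:
```python
from h import *
o,im=snap('wrist','w11.png'); pickle.dump((o,im),open('w11.pkl','wb'))
print(o['eef_pos'].round(4),o['tool_rot'].round(4),o['joint_vel'].round(3))
for r in white(im,o,area=100): print(r)
```

```text
[0.4901 0.2745 0.2699] [-3.9e-03  1.0e+00 -5.0e-04 -3.0e-04] [-0.01  -0.     0.001  0.001  0.004  0.004]
(0.443, 0.3398, 26.1, 89.8, 30.2, [309.2, 123.0])
(0.5258, 0.4703, -75.2, 87.0, 29.4, [404.3, 189.2])
(0.6695, -0.032, -88.4, 88.6, 26.4, [49.3, 278.3])
```

drive_tool(rows=[{"dx": 0.5, "dy": 0.7, "dz": 0.3, "wx": 0, "wy": 0, "wz": -1.6, "hand": 60}, {"dx": 0.93, "dy": 1.31, "dz": 0.6, "wx": 0, "wy": 0, "wz": -3.2, "hand": 60}, {"dx": 0.93, "dy": 1.31, "dz": 1.3, "wx": 0, "wy": 0, "wz": -5.08, "hand": 60}, {"dx": 0.93, "dy": 1.31, "dz": 2.1, "wx": 0, "wy": 0, "wz": -5.08, "hand": 60}, {"dx": 0.93, "dy": 1.31, "dz": 3, "wx": 0, "wy": 0, "wz": -5.08, "hand": 60}, {"dx": 0.93, "dy": 1.31, "dz": 3.9, "wx": 0, "wy": 0, "wz": -5.08, "hand": 60}, {"dx": 0.93, "dy": 1.31, "dz": 4.5, "wx": 0, "wy": 0, "wz": -5.08, "hand": 60}, {"dx": 0.93, "dy": 1.31, "dz": 4.95, "wx": 0, "wy": 0, "wz": -5.08, "hand": 60}, {"dx": 0.93, "dy": 1.31, "dz": 4.95, "wx": 0, "wy": 0, "wz": -5.08, "hand": 60}, {"dx": 0.93, "dy": 1.31, "dz": 4.95, "wx": 0, "wy": 0, "wz": -5.08, "hand": 60}, {"dx": 0.93, "dy": 1.31, "dz": 4.95, "wx": 0, "wy": 0, "wz": -5.08, "hand": 22}, {"dx": 0.93, "dy": 1.31, "dz": 4.95, "wx": 0, "wy": 0, "wz": -5.08, "hand": 22}, {"dx": 0.93, "dy": 1.31, "dz": 4.95, "wx": 0, "wy": 0, "wz": -5.08, "hand": 22}, {"dx": 0.93, "dy": 1.31, "dz": 4.95, "wx": 0, "wy": 0, "wz": -5.08, "hand": 22}, {"dx": 0.93, "dy": 1.31, "dz": 4.95, "wx": 0, "wy": 0, "wz": -5.08, "hand": 22}])

```text
clock: 36.1
eef_pos: [0.4442, 0.3418, 0.025]
tool_rot: [-0.224, 0.974, 0.0, 0.002]
ft_force: [0.4, -2.1, 6.5]
grip_width: 0.029
grasp_force: 61.7
```

drive_tool(rows=[{"dx": 0, "dy": 0, "dz": -0.8, "wx": 0, "wy": 0, "wz": 0, "hand": 22}, {"dx": 0, "dy": 0, "dz": -1.7, "wx": 0, "wy": 0, "wz": 0, "hand": 22}, {"dx": 0.1, "dy": -0.26, "dz": -2.6, "wx": 0, "wy": 0, "wz": 0, "hand": 22}, {"dx": 0.4, "dy": -1.05, "dz": -3.15, "wx": 0, "wy": 0, "wz": 0.3, "hand": 22}, {"dx": 0.73, "dy": -1.9, "dz": -3.15, "wx": 0, "wy": 0, "wz": 0.8, "hand": 22}, {"dx": 1.07, "dy": -2.75, "dz": -3.15, "wx": 0, "wy": 0, "wz": 1.5, "hand": 22}, {"dx": 1.41, "dy": -3.6, "dz": -3.15, "wx": 0, "wy": 0, "wz": 2.2, "hand": 22}, {"dx": 1.74, "dy": -4.45, "dz": -3.15, "wx": 0, "wy": 0, "wz": 3, "hand": 22}, {"dx": 2.07, "dy": -5.3, "dz": -3.15, "wx": 0, "wy": 0, "wz": 3.8, "hand": 22}, {"dx": 2.4, "dy": -6.15, "dz": -3.15, "wx": 0, "wy": 0, "wz": 4.5, "hand": 22}, {"dx": 2.74, "dy": -7, "dz": -3.15, "wx": 0, "wy": 0, "wz": 5.08, "hand": 22}, {"dx": 3.07, "dy": -7.85, "dz": -3.15, "wx": 0, "wy": 0, "wz": 5.08, "hand": 22}, {"dx": 3.39, "dy": -8.67, "dz": -3.15, "wx": 0, "wy": 0, "wz": 5.08, "hand": 22}, {"dx": 3.39, "dy": -8.67, "dz": -3.15, "wx": 0, "wy": 0, "wz": 5.08, "hand": 22}, {"dx": 3.39, "dy": -8.67, "dz": -2.5, "wx": 0, "wy": 0, "wz": 5.08, "hand": 22}, {"dx": 3.39, "dy": -8.67, "dz": -1.8, "wx": 0, "wy": 0, "wz": 5.08, "hand": 22}, {"dx": 3.39, "dy": -8.67, "dz": -1.2, "wx": 0, "wy": 0, "wz": 5.08, "hand": 22}, {"dx": 3.39, "dy": -8.67, "dz": -1.2, "wx": 0, "wy": 0, "wz": 5.08, "hand": 22}, {"dx": 3.39, "dy": -8.67, "dz": -1.2, "wx": 0, "wy": 0, "wz": 5.08, "hand": 22}])

```text
clock: 38.0
eef_pos: [0.4797, -0.1223, 0.083]
tool_rot: [-0.005, 1.0, 0.0, -0.001]
ft_force: [0.6, -0.1, -2.1]
grip_width: 0.0286
grasp_force: 60.6
```

Run:
```python
from h import *
o,im=snap('wrist','w12.png'); pickle.dump((o,im),open('w12.pkl','wb'))
print(o['eef_pos'].round(4),o['tool_rot'].round(4),o['ft_force'].round(1),o['ft_torque'].round(3),o['grip_width'])
for f in('w6.pkl','w12.pkl'):
    _,i=pickle.load(open(f,'rb')); v=i.max(2); print(f,[int(x) for x in v[130:360:8,256]],[int(x) for x in v[250,200:312:6]])
```

```text
[ 0.4797 -0.1223  0.083 ] [-5.2e-03  1.0e+00  3.0e-04 -6.0e-04] [ 0.6 -0.1 -2.1] [-0.019 -0.06   0.013] 0.02861116647137579
w6.pkl [226, 154, 147, 157, 151, 7, 8, 184, 193, 193, 192, 193, 190, 189, 189, 169, 166, 165, 164, 164, 243, 241, 186, 186, 237, 235, 233, 196, 156] [136, 211, 67, 107, 59, 187, 186, 188, 190, 167, 169, 170, 171, 171, 167, 100, 101, 175, 185]
w12.pkl [176, 199, 140, 140, 126, 9, 31, 179, 180, 180, 179, 178, 177, 177, 175, 157, 155, 154, 154, 153, 234, 197, 174, 206, 227, 225, 212, 226, 169] [189, 140, 97, 99, 48, 175, 172, 175, 176, 155, 156, 159, 159, 161, 156, 92, 94, 147, 117]
```

drive_tool(rows=[{"dx": 0, "dy": 0, "dz": 0.4, "wx": 0, "wy": 0, "wz": 0, "hand": 22}, {"dx": 0, "dy": 0, "dz": 0.75, "wx": 0, "wy": 0, "wz": 0, "hand": 22}, {"dx": 0, "dy": 0, "dz": 0.97, "wx": 0, "wy": 0, "wz": 0, "hand": 22}, {"dx": 0, "dy": 0, "dz": 0.97, "wx": 0, "wy": 0, "wz": 0, "hand": 22}, {"dx": 0, "dy": 0, "dz": 0.97, "wx": 0, "wy": 0, "wz": 0, "hand": 22}, {"dx": 0, "dy": 0, "dz": 0.97, "wx": 0, "wy": 0, "wz": 0, "hand": 37}, {"dx": 0, "dy": 0, "dz": 0.97, "wx": 0, "wy": 0, "wz": 0, "hand": 37}, {"dx": 0, "dy": 0, "dz": 0.97, "wx": 0, "wy": 0, "wz": 0, "hand": 37}, {"dx": 0, "dy": 0, "dz": 0.5, "wx": 0, "wy": 0, "wz": 0, "hand": 37}, {"dx": 0, "dy": 0, "dz": -0.4, "wx": 0, "wy": 0, "wz": 0, "hand": 37}, {"dx": 0, "dy": 0, "dz": -1.3, "wx": 0, "wy": 0, "wz": 0, "hand": 37}, {"dx": 0, "dy": 0, "dz": -2.2, "wx": 0, "wy": 0, "wz": 0, "hand": 37}, {"dx": 0, "dy": 0.8, "dz": -3, "wx": 0, "wy": 0, "wz": 0, "hand": 37}, {"dx": 0, "dy": 1.6, "dz": -3.7, "wx": 0, "wy": 0, "wz": 0, "hand": 37}, {"dx": 0, "dy": 1.6, "dz": -3.7, "wx": 0, "wy": 0, "wz": 0, "hand": 37}, {"dx": 0, "dy": 1.6, "dz": -3.7, "wx": 0, "wy": 0, "wz": 0, "hand": 37}])

```text
clock: 39.65
eef_pos: [0.4797, -0.0419, 0.2691]
tool_rot: [-0.006, 1.0, -0.0, 0.001]
ft_force: [0.1, -0.2, -0.2]
grip_width: 0.0375
grasp_force: 0.0
```

Run:
```python
from h import *
p=np.load('fix.npy')
o,im=snap('wrist','w13.png'); pickle.dump((o,im),open('w13.pkl','wb'))
print(o['eef_pos'].round(4),o['tool_rot'].round(4))
for r in white(im,o,z=.04,area=150):
    d=np.array(r[:2])-p[:2]; c,s=np.cos(p[2]),np.sin(p[2]); print(r,'fix',(np.array([c*d[0]+s*d[1],-s*d[0]+c*d[1]])*1000).round(1))
cv2.imwrite('pics/w13b.png',cv2.resize(im[:,:,::-1],(800,600),interpolation=cv2.INTER_CUBIC))
```

```text
[ 0.4797 -0.0419  0.2691] [-6.3e-03  1.0e+00 -2.0e-04  1.4e-03]
(0.663, -0.0373, -89.3, 82.4, 24.2, [256.0, 287.4]) fix [130.1 117.9]
```

View pics/w13b.png

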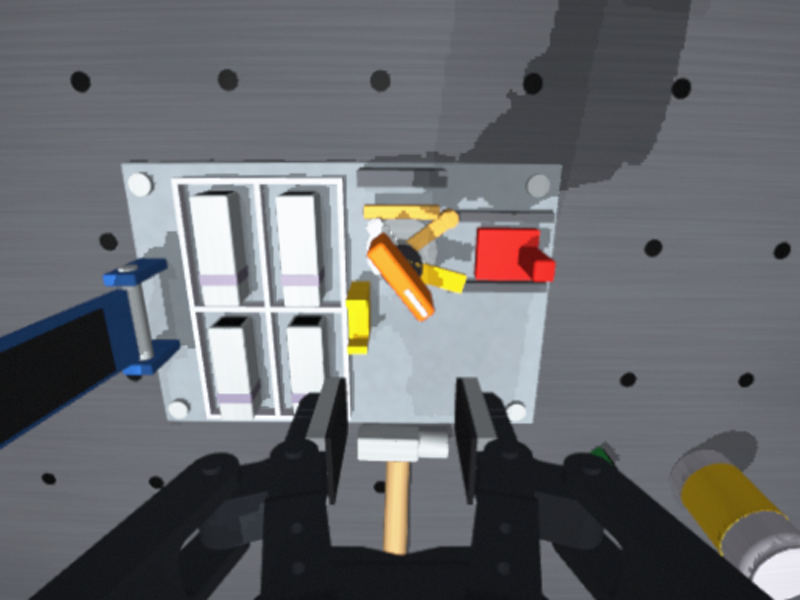

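All four coupons lie flat in their bays, at about (220,250), (303,250), (235,365) and (308,362). The bar is up at the left, the knob is open, the catch is out, and the hammer and spray can are untouched. Next I grip the raised rod.

drive_tool(rows=[{"dx": -0.9, "dy": -0.3, "dz": -0.3, "wx": 0, "wy": 0, "wz": 0, "hand": 40}, {"dx": -1.8, "dy": -0.6, "dz": -0.65, "wx": 0, "wy": 0, "wz": 0, "hand": 40}, {"dx": -2.21, "dy": -1.4, "dz": -0.65, "wx": 0, "wy": 0, "wz": 0, "hand": 40}, {"dx": -2.21, "dy": -2.3, "dz": -0.65, "wx": 0, "wy": 0, "wz": 0, "hand": 40}, {"dx": -2.21, "dy": -3.2, "dz": -0.65, "wx": 0, "wy": 0, "wz": 0, "hand": 40}, {"dx": -2.21, "dy": -4.1, "dz": -0.65, "wx": 0, "wy": 0, "wz": 0, "hand": 40}, {"dx": -2.21, "dy": -4.96, "dz": -0.65, "wx": 0, "wy": 0, "wz": 0, "hand": 40}, {"dx": -2.21, "dy": -4.96, "dz": -0.65, "wx": 0, "wy": 0, "wz": 0, "hand": 40}, {"dx": -2.21, "dy": -4.96, "dz": -0.65, "wx": 0, "wy": 0, "wz": 0, "hand": 40}])

```text
clock: 40.6
eef_pos: [0.5905, -0.2921, 0.2968]
tool_rot: [-0.003, 1.0, 0.001, -0.003]
ft_force: [-0.3, -0.1, -0.8]
grip_width: 0.0399
grasp_force: 0.0
```

Run:
```python
from h import *
p=np.load('fix.npy')
o,im=snap('wrist','w14.png')
print(o['eef_pos'].round(4),o['tool_rot'].round(4),o['ft_force'].round(1))
h,s,v=cv2.split(cv2.cvtColor(im,cv2.COLOR_RGB2HSV))
m=(((h<5)|(h>173))&(s>150)).astype(np.uint8)
n,l,st,ce=cv2.connectedComponentsWithStats(m)
for i in range(1,n):
    if st[i,4]>60:
        c=np.argwhere(l==i)[:,::-1]; lo=c[c[:,1]<c[:,1].min()+3].mean(0); print(st[i],'top end at z=.251',plane('wrist',lo,.251,o).round(4))
for t in (1.70,1.743,1.75):
    e=w(p,(15,-100+205*np.cos(t),49+205*np.sin(t)));print(t,e.round(4),proj('wrist',e,o).round(1))
for i in range(1,17):
    t=1.743*(1-i/16); print(round((205*(np.cos(t)-np.cos(1.743)))/50,2),round(-205*(np.sin(t)-np.sin(1.743))/50,2),end=' | ')
```

```text
[ 0.5905 -0.2921  0.2968] [-0.0028  1.      0.0013 -0.0025] [-0.3 -0.1 -0.8]
[502  61  10  20 104] top end at z=.251 [ 0.4866 -0.1503  0.251 ]
[ 249  143   20  129 1753] top end at z=.251 [ 0.5351 -0.2855  0.251 ]
1.7 [ 0.5502 -0.2827  0.2523] [271.4 169.7]
1.743 [ 0.5503 -0.2914  0.251 ] [256.9 169.2]
1.75 [ 0.5503 -0.2928  0.2507] [254.6 169.1]
0.44 -0.05 | 0.89 -0.06 | 1.33 -0.01 | 1.77 0.08 | 2.19 0.22 | 2.6 0.41 | 2.98 0.63 | 3.34 0.9 | 3.67 1.21 | 3.96 1.55 | 4.21 1.91 | 4.42 2.31 | 4.59 2.72 | 4.71 3.15 | 4.78 3.59 | 4.8 4.04 |
```

drive_tool(rows=[{"dx": 0, "dy": 0, "dz": 0.4, "wx": 0, "wy": 0, "wz": 0, "hand": 40}, {"dx": 0, "dy": 0, "dz": 0.8, "wx": 0, "wy": 0, "wz": 0, "hand": 40}, {"dx": 0, "dy": 0, "dz": 1.1, "wx": 0, "wy": 0, "wz": 0, "hand": 40}, {"dx": 0, "dy": 0, "dz": 1.1, "wx": 0, "wy": 0, "wz": 0, "hand": 40}, {"dx": 0, "dy": 0, "dz": 1.1, "wx": 0, "wy": 0, "wz": 0, "hand": 6}, {"dx": 0, "dy": 0, "dz": 1.1, "wx": 0, "wy": 0, "wz": 0, "hand": 6}, {"dx": 0, "dy": 0, "dz": 1.1, "wx": 0, "wy": 0, "wz": 0, "hand": 6}, {"dx": 0, "dy": 0, "dz": 1.1, "wx": 0, "wy": 0, "wz": 0, "hand": 6}, {"dx": 0, "dy": 0, "dz": 1.1, "wx": 0, "wy": 0, "wz": 0, "hand": 6}])

```text
clock: 41.55
eef_pos: [0.5927, -0.2898, 0.2468]
tool_rot: [-0.005, 1.0, -0.0, 0.001]
ft_force: [-0.1, 0.3, 5.0]
grip_width: 0.0096
grasp_force: 58.8
```

drive_tool(rows=[{"dx": 0, "dy": 0.44, "dz": -0.05, "wx": 0, "wy": 0, "wz": 0, "hand": 6}, {"dx": 0, "dy": 0.89, "dz": -0.06, "wx": 0, "wy": 0, "wz": 0, "hand": 6}, {"dx": 0, "dy": 1.33, "dz": -0.01, "wx": 0, "wy": 0, "wz": 0, "hand": 6}, {"dx": 0, "dy": 1.77, "dz": 0.08, "wx": 0, "wy": 0, "wz": 0, "hand": 6}, {"dx": 0, "dy": 2.19, "dz": 0.22, "wx": 0, "wy": 0, "wz": 0, "hand": 6}, {"dx": 0, "dy": 2.6, "dz": 0.41, "wx": 0, "wy": 0, "wz": 0, "hand": 6}, {"dx": 0, "dy": 2.98, "dz": 0.63, "wx": 0, "wy": 0, "wz": 0, "hand": 6}, {"dx": 0, "dy": 3.34, "dz": 0.9, "wx": 0, "wy": 0, "wz": 0, "hand": 6}, {"dx": 0, "dy": 3.67, "dz": 1.21, "wx": 0, "wy": 0, "wz": 0, "hand": 6}, {"dx": 0, "dy": 3.96, "dz": 1.55, "wx": 0, "wy": 0, "wz": 0, "hand": 6}, {"dx": 0, "dy": 4.21, "dz": 1.91, "wx": 0, "wy": 0, "wz": 0, "hand": 6}, {"dx": 0, "dy": 4.42, "dz": 2.31, "wx": 0, "wy": 0, "wz": 0, "hand": 6}, {"dx": 0, "dy": 4.59, "dz": 2.72, "wx": 0, "wy": 0, "wz": 0, "hand": 6}, {"dx": 0, "dy": 4.71, "dz": 3.15, "wx": 0, "wy": 0, "wz": 0, "hand": 6}, {"dx": 0, "dy": 4.78, "dz": 3.59, "wx": 0, "wy": 0, "wz": 0, "hand": 6}, {"dx": 0, "dy": 4.8, "dz": 3.9, "wx": 0, "wy": 0, "wz": 0, "hand": 6}, {"dx": 0, "dy": 4.8, "dz": 4.06, "wx": 0, "wy": 0, "wz": 0, "hand": 6}, {"dx": 0, "dy": 4.8, "dz": 4.06, "wx": 0, "wy": 0, "wz": 0, "hand": 6}, {"dx": 0, "dy": 4.8, "dz": 4.06, "wx": 0, "wy": 0, "wz": 0, "hand": 6}])

```text
clock: 43.45
eef_pos: [0.5914, -0.051, 0.0487]
tool_rot: [-0.004, 1.0, -0.001, 0.003]
ft_force: [-11.7, -1.3, 31.6]
grip_width: 0.01
grasp_force: 61.7
```

drive_tool(rows=[{"dx": 0, "dy": 0, "dz": -0.13, "wx": 0, "wy": 0, "wz": 0, "hand": 6}, {"dx": 0, "dy": 0, "dz": -0.13, "wx": 0, "wy": 0, "wz": 0, "hand": 40}, {"dx": 0, "dy": 0, "dz": -0.13, "wx": 0, "wy": 0, "wz": 0, "hand": 40}, {"dx": 0, "dy": 0, "dz": -0.13, "wx": 0, "wy": 0, "wz": 0, "hand": 40}, {"dx": 0, "dy": 0, "dz": -0.8, "wx": 0, "wy": 0, "wz": 0, "hand": 40}, {"dx": 0, "dy": 0, "dz": -1.8, "wx": 0, "wy": 0, "wz": 0, "hand": 40}, {"dx": 1, "dy": 0.3, "dz": -2.8, "wx": 0, "wy": 0, "wz": 0, "hand": 40}, {"dx": 2, "dy": 0.6, "dz": -3.8, "wx": 0, "wy": 0, "wz": 0, "hand": 40}, {"dx": 2.2, "dy": 1.5, "dz": -4.5, "wx": 0, "wy": 0, "wz": 0, "hand": 40}, {"dx": 2.2, "dy": 2.1, "dz": -4.5, "wx": 0, "wy": 0, "wz": 0, "hand": 40}, {"dx": 2.2, "dy": 2.1, "dz": -4.5, "wx": 0, "wy": 0, "wz": 0, "hand": 40}, {"dx": 2.2, "dy": 2.1, "dz": -4.5, "wx": 0, "wy": 0, "wz": 0, "hand": 40}])

```text
clock: 44.65
eef_pos: [0.4789, 0.0559, 0.2683]
tool_rot: [-0.007, 1.0, 0.0, 0.001]
ft_force: [0.0, -0.8, -0.4]
grip_width: 0.04
grasp_force: 0.0
```

Run:
```python
from h import *
p=np.load('fix.npy')
o,im=snap('wrist','w15.png'); pickle.dump((o,im),open('w15.pkl','wb'))
print(o['eef_pos'].round(4),o['tool_rot'].round(4))
def red(im,q,r):
    h,s,v=cv2.split(cv2.cvtColor(im,cv2.COLOR_RGB2HSV)); Y,X=np.mgrid[:384,:512]
    m=(((h<5)|(h>173))&(s>140)&(np.hypot(X-q[0],Y-q[1])<r)).astype(np.uint8)
    n,l,st,ce=cv2.connectedComponentsWithStats(m); i=1+np.argmax(st[1:,4]); return st[i],ce[i]
# rod end: wrist view and fixed cameras before / after
q=proj('wrist',w(p,(50,105,49)),o); st,ce=red(im,q,45); print('wrist',q,st,ce,proj('wrist',w(p,(85,105,49)),o),proj('wrist',w(p,(85,105,55)),o))
for n in('side','scene'):
    _,b=snap(n,n+'1.png'); a=cv2.imread(f'pics/{n}0.png')[:,:,::-1]
    q=proj(n,w(p,(50,105,49)))
    print(n,q,red(a,q,18),red(b,q,18),'6mm up moves',proj(n,w(p,(50,105,55)))-q)
a=cv2.resize(cv2.imread('pics/side1.png')[140:260,220:360],None,fx=2.8,fy=2.8,interpolation=2)
b=cv2.resize(cv2.imread('pics/side0.png')[140:260,220:360],None,fx=2.8,fy=2.8,interpolation=2)
c=cv2.resize(cv2.imread('pics/w15.png')[60:330,20:380],None,fx=1,fy=1)
cv2.imwrite('pics/cmp.png',np.hstack([a,b]))
```

```text
[0.4789 0.0559 0.2683] [-6.7e-03  1.0e+00  2.0e-04  1.1e-03]
wrist [173.50710916 241.42017389] [167 209  13  58 433] [172.90531178 239.54734411] [175.84664637 264.37438288] [174.73068145 266.83461122]
side [266.95317634 188.46870522] (array([259, 184,  17,  11,  54], dtype=int32), array([266.57407407, 188.83333333])) (array([259, 183,  20,  12,  56], dtype=int32), array([267.01785714, 188.48214286])) 6mm up moves [ 0.0223706  -1.35173485]
scene [231.73605166 197.90490663] (array([229, 190,   7,  15,  37], dtype=int32), array([232.24324324, 196.54054054])) (array([229, 189,   7,  15,  38], dtype=int32), array([232.28947368, 195.68421053])) 6mm up moves [-0.04788161 -1.50989495]
```

View pics/cmp.png

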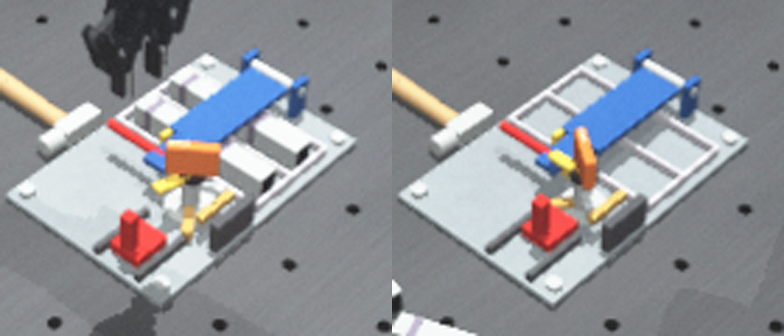

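The side view (left now, right at the start) shows the bar lowered over the coupons, the catch out and the knob open. Pixel shifts suggest the rod may sit 2–3 mm high, so I'll press it down gently with closed fingertips and read the contact height.

drive_tool(rows=[{"dx": -0.7, "dy": -0.7, "dz": 0, "wx": 0, "wy": 0, "wz": 0, "hand": 0}, {"dx": -1.4, "dy": -1.4, "dz": 0, "wx": 0, "wy": 0, "wz": 0, "hand": 0}, {"dx": -2.21, "dy": -2.17, "dz": 0.3, "wx": 0, "wy": 0, "wz": 0, "hand": 0}, {"dx": -2.21, "dy": -2.17, "dz": 1, "wx": 0, "wy": 0, "wz": 0, "hand": 0}, {"dx": -2.21, "dy": -2.17, "dz": 1.9, "wx": 0, "wy": 0, "wz": 0, "hand": 0}, {"dx": -2.21, "dy": -2.17, "dz": 2.8, "wx": 0, "wy": 0, "wz": 0, "hand": 0}, {"dx": -2.21, "dy": -2.17, "dz": 3.5, "wx": 0, "wy": 0, "wz": 0, "hand": 0}, {"dx": -2.21, "dy": -2.17, "dz": 3.9, "wx": 0, "wy": 0, "wz": 0, "hand": 0}, {"dx": -2.21, "dy": -2.17, "dz": 3.9, "wx": 0, "wy": 0, "wz": 0, "hand": 0}, {"dx": -2.21, "dy": -2.17, "dz": 3.95, "wx": 0, "wy": 0, "wz": 0, "hand": 0}, {"dx": -2.21, "dy": -2.17, "dz": 4, "wx": 0, "wy": 0, "wz": 0, "hand": 0}, {"dx": -2.21, "dy": -2.17, "dz": 4, "wx": 0, "wy": 0, "wz": 0, "hand": 0}, {"dx": -2.21, "dy": -2.17, "dz": 4, "wx": 0, "wy": 0, "wz": 0, "hand": 0}])

```text
clock: 46.1
eef_pos: [0.5903, -0.0535, 0.0672]
tool_rot: [-0.005, 1.0, 0.0, -0.0]
ft_force: [0.9, -0.2, 0.3]
grip_width: -0.0
grasp_force: 0.0
```

drive_tool(rows=[{"dx": 0, "dy": 0, "dz": 0.03, "wx": 0, "wy": 0, "wz": 0, "hand": 0}, {"dx": 0, "dy": 0, "dz": 0.06, "wx": 0, "wy": 0, "wz": 0, "hand": 0}, {"dx": 0, "dy": 0, "dz": 0.09, "wx": 0, "wy": 0, "wz": 0, "hand": 0}, {"dx": 0, "dy": 0, "dz": 0.09, "wx": 0, "wy": 0, "wz": 0, "hand": 0}])

```text
clock: 46.5
eef_pos: [0.5908, -0.0533, 0.0656]
tool_rot: [-0.005, 1.0, -0.0, 0.001]
ft_force: [-4.5, 0.3, 13.0]
grip_width: -0.0004
grasp_force: 6.7
```

Contact came at TCP z 0.0656, so the rod top is at about 0.055 and the bar is seated in the fork. Next, grip the knob.

drive_tool(rows=[{"dx": 0, "dy": 0, "dz": -0.9, "wx": 0, "wy": 0, "wz": 0, "hand": 36}, {"dx": 0, "dy": 0, "dz": -1.8, "wx": 0, "wy": 0, "wz": 0, "hand": 36}, {"dx": 0, "dy": 0, "dz": -2.7, "wx": 0, "wy": 0, "wz": 0, "hand": 36}, {"dx": 0.8, "dy": 0.1, "dz": -2.7, "wx": 0, "wy": 0, "wz": -1.5, "hand": 36}, {"dx": 1.6, "dy": 0.2, "dz": -2.7, "wx": 0, "wy": 0, "wz": -3, "hand": 36}, {"dx": 2.16, "dy": 0.25, "dz": -2.7, "wx": 0, "wy": 0, "wz": -4.5, "hand": 36}, {"dx": 2.16, "dy": 0.25, "dz": -2.7, "wx": 0, "wy": 0, "wz": -6, "hand": 36}, {"dx": 2.16, "dy": 0.25, "dz": -2.7, "wx": 0, "wy": 0, "wz": -7.35, "hand": 36}, {"dx": 2.16, "dy": 0.25, "dz": -2.4, "wx": 0, "wy": 0, "wz": -7.35, "hand": 36}, {"dx": 2.16, "dy": 0.25, "dz": -1.8, "wx": 0, "wy": 0, "wz": -7.35, "hand": 36}, {"dx": 2.16, "dy": 0.25, "dz": -1.2, "wx": 0, "wy": 0, "wz": -7.35, "hand": 36}, {"dx": 2.16, "dy": 0.25, "dz": -0.7, "wx": 0, "wy": 0, "wz": -7.35, "hand": 36}, {"dx": 2.16, "dy": 0.25, "dz": -0.44, "wx": 0, "wy": 0, "wz": -7.35, "hand": 36}, {"dx": 2.16, "dy": 0.25, "dz": -0.44, "wx": 0, "wy": 0, "wz": -7.35, "hand": 36}, {"dx": 2.16, "dy": 0.25, "dz": -0.44, "wx": 0, "wy": 0, "wz": -7.35, "hand": 8}, {"dx": 2.16, "dy": 0.25, "dz": -0.44, "wx": 0, "wy": 0, "wz": -7.35, "hand": 8}, {"dx": 2.16, "dy": 0.25, "dz": -0.44, "wx": 0, "wy": 0, "wz": -7.35, "hand": 8}, {"dx": 2.16, "dy": 0.25, "dz": -0.44, "wx": 0, "wy": 0, "wz": -7.35, "hand": 8}, {"dx": 2.16, "dy": 0.25, "dz": -0.44, "wx": 0, "wy": 0, "wz": -7.35, "hand": 8}])

```text
clock: 48.4
eef_pos: [0.483, -0.0418, 0.0859]
tool_rot: [-0.32, 0.947, -0.0, 0.001]
ft_force: [-0.5, 0.1, 5.2]
grip_width: 0.0135
grasp_force: 59.5
```

drive_tool(rows=[{"dx": 0, "dy": 0, "dz": 0, "wx": 0, "wy": 0, "wz": 1, "hand": 8}, {"dx": 0, "dy": 0, "dz": 0, "wx": 0, "wy": 0, "wz": 2.2, "hand": 8}, {"dx": 0, "dy": 0, "dz": 0, "wx": 0, "wy": 0, "wz": 3.5, "hand": 8}, {"dx": 0, "dy": 0, "dz": 0, "wx": 0, "wy": 0, "wz": 4.8, "hand": 8}, {"dx": 0, "dy": 0, "dz": 0, "wx": 0, "wy": 0, "wz": 6.1, "hand": 8}, {"dx": 0, "dy": 0, "dz": 0, "wx": 0, "wy": 0, "wz": 7.4, "hand": 8}, {"dx": 0, "dy": 0, "dz": 0, "wx": 0, "wy": 0, "wz": 8.7, "hand": 8}, {"dx": 0, "dy": 0, "dz": 0, "wx": 0, "wy": 0, "wz": 10, "hand": 8}, {"dx": 0, "dy": 0, "dz": 0, "wx": 0, "wy": 0, "wz": 11.3, "hand": 8}, {"dx": 0, "dy": 0, "dz": 0, "wx": 0, "wy": 0, "wz": 12.6, "hand": 8}, {"dx": 0, "dy": 0, "dz": 0, "wx": 0, "wy": 0, "wz": 13.8, "hand": 8}, {"dx": 0, "dy": 0, "dz": 0, "wx": 0, "wy": 0, "wz": 14.9, "hand": 8}, {"dx": 0, "dy": 0, "dz": 0, "wx": 0, "wy": 0, "wz": 14.9, "hand": 8}, {"dx": 0, "dy": 0, "dz": 0, "wx": 0, "wy": 0, "wz": 14.9, "hand": 8}])

```text
clock: 49.8
eef_pos: [0.483, -0.0416, 0.0859]
tool_rot: [0.319, 0.948, 0.0, 0.001]
ft_force: [-1.4, 1.9, 5.3]
grip_width: 0.0131
grasp_force: 59.7
```

drive_tool(rows=[{"dx": 0, "dy": 0, "dz": 0, "wx": 0, "wy": 0, "wz": 0, "hand": 36}, {"dx": 0, "dy": 0, "dz": 0, "wx": 0, "wy": 0, "wz": 0, "hand": 36}, {"dx": 0, "dy": 0, "dz": 0, "wx": 0, "wy": 0, "wz": 0, "hand": 36}, {"dx": 0, "dy": 0, "dz": -0.9, "wx": 0, "wy": 0, "wz": 0, "hand": 36}, {"dx": 0, "dy": 0, "dz": -1.8, "wx": 0, "wy": 0, "wz": 0, "hand": 36}, {"dx": 0.2, "dy": 0.3, "dz": -2.3, "wx": 0, "wy": 0, "wz": -1.5, "hand": 36}, {"dx": 0.6, "dy": 0.8, "dz": -2.3, "wx": 0, "wy": 0, "wz": -3, "hand": 36}, {"dx": 1, "dy": 1.3, "dz": -2.3, "wx": 0, "wy": 0, "wz": -4.5, "hand": 36}, {"dx": 1.26, "dy": 1.63, "dz": -2.3, "wx": 0, "wy": 0, "wz": -6, "hand": 36}, {"dx": 1.26, "dy": 1.63, "dz": -2.3, "wx": 0, "wy": 0, "wz": -7.5, "hand": 36}, {"dx": 1.26, "dy": 1.63, "dz": -2.3, "wx": 0, "wy": 0, "wz": -7.5, "hand": 36}, {"dx": 1.26, "dy": 1.63, "dz": -2.3, "wx": 0, "wy": 0, "wz": -7.5, "hand": 36}])

```text
clock: 51.0
eef_pos: [0.4812, 0.061, 0.1996]
tool_rot: [-0.001, 1.0, -0.0, -0.0]
ft_force: [0.3, -0.1, -0.8]
grip_width: 0.0356
grasp_force: 0.0
```

Run:
```python
from h import *
o,im=snap('wrist','w16.png')
print(o['eef_pos'].round(4),o['tool_rot'].round(4))
cv2.imwrite('pics/w16b.png',cv2.resize(im[80:330,0:400,::-1],None,fx=1.8,fy=1.8,interpolation=2))
```

```text
[0.4812 0.061  0.1996] [-1.2e-03  1.0e+00 -1.0e-04 -2.0e-04]
```

View pics/w16b.png

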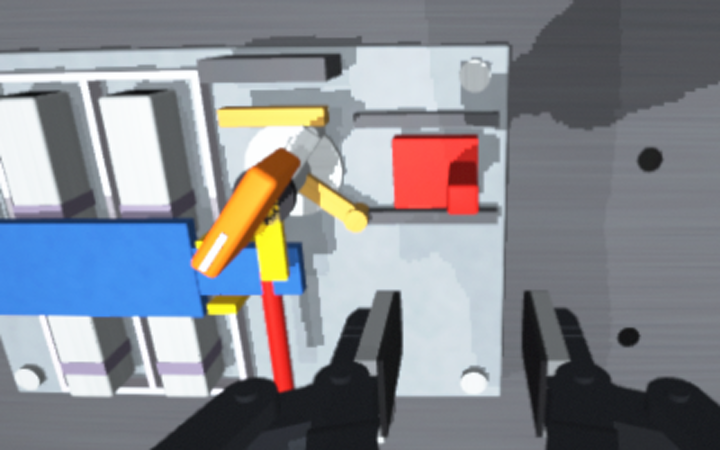

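The lug lies over the bar's tip, so the knob is locked. The catch post is still out at about (463,185). Next I grip it.

drive_tool(rows=[{"dx": -0.02, "dy": 0, "dz": 0.9, "wx": 0, "wy": 0, "wz": 0, "hand": 36}, {"dx": -0.02, "dy": 0, "dz": 1.7, "wx": 0, "wy": 0, "wz": 0, "hand": 36}, {"dx": -0.02, "dy": 0, "dz": 2.4, "wx": 0, "wy": 0, "wz": 0, "hand": 36}, {"dx": -0.02, "dy": 0, "dz": 2.88, "wx": 0, "wy": 0, "wz": 0, "hand": 36}, {"dx": -0.02, "dy": 0, "dz": 2.88, "wx": 0, "wy": 0, "wz": 0, "hand": 36}, {"dx": -0.02, "dy": 0, "dz": 2.88, "wx": 0, "wy": 0, "wz": 0, "hand": 10}, {"dx": -0.02, "dy": 0, "dz": 2.88, "wx": 0, "wy": 0, "wz": 0, "hand": 10}, {"dx": -0.02, "dy": 0, "dz": 2.88, "wx": 0, "wy": 0, "wz": 0, "hand": 10}, {"dx": -0.02, "dy": 0, "dz": 2.88, "wx": 0, "wy": 0, "wz": 0, "hand": 10}, {"dx": -0.02, "dy": -0.16, "dz": 2.88, "wx": 0, "wy": 0, "wz": 0, "hand": 10}, {"dx": -0.02, "dy": -0.32, "dz": 2.88, "wx": 0, "wy": 0, "wz": 0, "hand": 10}, {"dx": -0.02, "dy": -0.48, "dz": 2.88, "wx": 0, "wy": 0, "wz": 0, "hand": 10}, {"dx": -0.02, "dy": -0.6, "dz": 2.88, "wx": 0, "wy": 0, "wz": 0, "hand": 10}, {"dx": -0.02, "dy": -0.67, "dz": 2.88, "wx": 0, "wy": 0, "wz": 0, "hand": 10}, {"dx": -0.02, "dy": -0.67, "dz": 2.88, "wx": 0, "wy": 0, "wz": 0, "hand": 10}, {"dx": -0.02, "dy": -0.67, "dz": 2.88, "wx": 0, "wy": 0, "wz": 0, "hand": 10}])

```text
clock: 52.65
eef_pos: [0.4834, 0.029, 0.057]
tool_rot: [-0.003, 1.0, 0.002, 0.001]
ft_force: [-2.1, 7.8, 6.0]
grip_width: 0.0149
grasp_force: 61.1
```

drive_tool(rows=[{"dx": 0, "dy": 0, "dz": 0, "wx": 0, "wy": 0, "wz": 0, "hand": 36}, {"dx": 0, "dy": 0, "dz": 0, "wx": 0, "wy": 0, "wz": 0, "hand": 36}, {"dx": 0, "dy": 0, "dz": 0, "wx": 0, "wy": 0, "wz": 0, "hand": 36}, {"dx": 0, "dy": 0, "dz": -0.9, "wx": 0, "wy": 0, "wz": 0, "hand": 36}, {"dx": 0, "dy": 0, "dz": -1.8, "wx": 0, "wy": 0, "wz": 0, "hand": 36}, {"dx": 0, "dy": 0, "dz": -2.8, "wx": 0, "wy": 0, "wz": 0, "hand": 36}, {"dx": 0, "dy": 0, "dz": -3.6, "wx": 0, "wy": 0, "wz": 0, "hand": 36}, {"dx": 0, "dy": 0, "dz": -4.2, "wx": 0, "wy": 0, "wz": 0, "hand": 36}, {"dx": 0.5, "dy": 0, "dz": -4.2, "wx": 0, "wy": 0, "wz": 0, "hand": 36}, {"dx": 0.5, "dy": 0, "dz": -4.2, "wx": 0, "wy": 0, "wz": 0, "hand": 36}, {"dx": 0.5, "dy": 0, "dz": -4.2, "wx": 0, "wy": 0, "wz": 0, "hand": 36}])

```text
clock: 53.75
eef_pos: [0.4573, 0.0267, 0.2657]
tool_rot: [-0.002, 1.0, -0.0, 0.0]
ft_force: [-0.1, -0.0, 0.3]
grip_width: 0.0362
grasp_force: 0.0
```

Run:
```python
from h import *
p=np.load('fix.npy')
o,im=snap('wrist','w17.png')
print(o['eef_pos'].round(4),o['tool_rot'].round(4))
for n,f in dict(catch_top_home=(-50,186,76),rod_end=(85,105,49),knob=(-50,115,110)).items(): print(n,((proj('wrist',w(p,f),o)-[0,60])*1.56).round())
cv2.imwrite('pics/w17b.png',cv2.resize(im[60:384,:,::-1],None,fx=1.56,fy=1.56,interpolation=2))
```

```text
[0.4573 0.0267 0.2657] [-2.2e-03  1.0e+00 -5.0e-04  1.0e-04]
catch_top_home [402. 208.]
rod_end [311. 343.]
knob [295. 225.]
```

View pics/w17b.png

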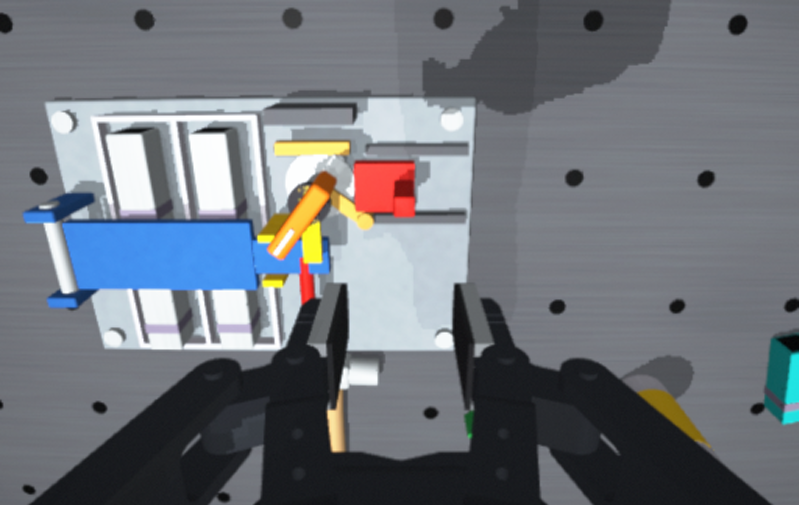

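The catch post top is at (404,207), where (402,208) is predicted for home. The lug lies over the bar tip, the bar is down, and all four coupons are flat in their bays. I'm handing the job in.

```bash
python3 -c "
from workcell import bot
print(bot.job_done())"
```

```text
the job is handed in; nothing more can be done
None
```

I handed the job in with all four coupons flat in the tray, the bar down in its fork, the knob locked and the catch home; the hammer and spray can showed no sign of being moved, and I never worked near the steel block or checked it afterwards.

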